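# Gang wood blanks in a cam-locked bench clamp

## Robot

A 6-joint arm with a two-finger parallel gripper is mounted at the origin on the work surface; the furniture and walls round the work are solid. World frame = base frame: x ahead of the robot, y to its left, z up, the work surface at z = 0. Lengths are in m, angles in rad, forces in N, time in s.
With the tool pointing down it reaches from about 0.325 to 0.775 m from the base axis. Payload 5.5 kg.
Tool frame: the origin (TCP) lies at the very end of the fingers, on their centre line; the grasp point (between the pads) lies 19 mm behind it; z points along the fingers, y is the line along which they close (so a half turn about z gives the same grasp; the last joint's range is limited). The gripper opens to 85 mm and grips with 20 to 120 N. Pads are 22 mm wide; open, the fingers measure 114 mm over their backs; the gripper's body (76 mm by 85 mm) begins 54 mm behind the grasp point. The pads swing forward as they close: fully open they stand 13 mm farther back than shut.
Start: joints at [1.149, 0.091, 1.231, -0, 1.82, -0.057], TCP at [0.214, 0.561, 0.231] pointing down, gripper open.
Joint ranges: [-2.87, 2.87], [-0.86, 2.18], [0.17, 2.46], [-1.51, 4.65], [0.06, 2.69], [-2.65, 2.65]. Speed limits (rad/s): [2.57, 2.57, 3.01, 3.14, 3.14, 3.14].

## Interface

Orientations are given as a unit quaternion [x, y, z, w].
In Python, from workcell import * gives the robot as it stands.
- The arm moves only by the tool move_arm, never from a script. Its argument "deltas" is a list of rows, each a list of 3 entries, a list of its own where there are three numbers: the turn, a rotation vector about the tool's x, y, z in degrees, then the shift along the tool's x, y, z in cm, then the closure, from 0 (fully open) to 1 (shut). A call has 1 to 8 rows; each row shifts and turns the commanded pose from where the row before left it, along the tool's axes as they then stand; what a row does not reach is not made up. A row lasts 1/8 s, in which the tool goes at most 62.5 mm and 10.7 degrees, less where a joint would pass 70% of its speed; a pose out of reach is approached as far as the arm can. A call is refused whole if a number of a shift passes 6.25 or a number of a turn 10.7, either way. A call with a gripper value outside its range is refused whole. The fingers move at their own pace and stop on an object; "force" is the grip in N (left out, the last holds). Time passes only in rows, so rows that do not move let the fingers close. It gives the time, the measured TCP pose, the force, the opening and the grip force at its end, in the units of the state.
- sense(): the state, without advancing time (a new reading comes with each control period).
- read_camera(name): name is "scene" or "side" or "wrist"; returns the picture (384x512x3 uint8, red, green, blue); there is no depth.
- camera_info(name): a dict with "fx", "fy", "cx", "cy" (pixels), "cam_to_world" (4x4, takes a point from camera to world coordinates); the wrist camera has in their place "mount" (4x4, takes a point from camera to tool coordinates, whose origin is the TCP and whose axes are the flange's). Camera axes: x right, y down, z forward; pixel columns grow to the right and rows downward; lengths in m; the calibration is good to about 2 mm. The wrist camera is an equidistant fisheye: a pixel r from the principal point sees the ray r / f radians off the axis. A picture is of the moment at which its call begins: read the wrist's pose just before it. camera_info takes no time and is no camera call.
- job_done(): hands the job in; it is judged then, once.
The state is a dict: "t": time; "joint_positions": joint angles; "qvel": joint speeds; "joint_efforts": joint torques, N m; "tool_pos": TCP position; "orientation": TCP orientation; "force": force on the tool from outside, world axes, zero at the start; "moment": the same for the moment, N m; "width": finger opening in m; "grasp_force": force on a finger pad.
Only numpy, scipy, OpenCV 4.12 (cv2) and the standard library are available. Lean on these libraries where they do the work, as an engineer would, in place of code of your own. Each camera call takes 0.05 s, during which the arm holds its last target. There are 200 camera calls.

## Task

Clamp the two or three wooden blanks that lie in front of the blue bench clamp in it: first flip its cam lever open and slide the tailstock back, then lay every blank on the bed, end to end, in one straight row along the middle between the two round pads, and bring the tailstock up until its pad touches the row. With the lever still open turn the black adjusting nut on the headstock until its white pointer stands at the red mark, then flip the lever fully closed, so that the row is held tight under the spring. Leave the other things on the table where they are.

Things in the scene. Friction and masses are not known exactly. Their poses are not given: they have to be found in the camera images.
- clamp_bed: Bench clamp, fixed to the table: aluminium bed plate 120 (x) x 580 (y) x 12 mm, a blue headstock (top 62 mm above the table) at its +y end, a blue tailstock sliding along it. Origin on the table, under the bed's middle line. Axes: y along the bed from tailstock to headstock, x across it (away from the robot), z up. The bed reaches from y = -0.255 to +0.325.
- head_pad (a point): Centre of the face of the fixed headstock's round rubber pad (30 mm across), 20 mm above the bed's top (32 mm above the table), at y = +0.25 of clamp_bed, where it stands with the nut at 0 (the nut pushes the real face up to 4 mm towards the tailstock; this point stays). Axes as clamp_bed. The row of blanks lies along the line through this point in the direction of -y.
- tail (a joint): Sliding tailstock, m: free distance between head pad and tail pad when the lever is fully open, the nut at 0 and the tail pad's spring at rest; grows as the tailstock is slid back (-y of clamp_bed), 0 to 0.365. Held by rail friction of about 9 N, so it stays where it is left.
- tail_grip (a point): Point inside the tailstock midway between its upright sides (44 mm apart across x, black rubber patches), 16 mm below its top, 50 mm behind (-y) the retracted tail pad: grip here across x to slide it. The sides rise from a foot 60 mm wide, 10 mm high to 50 mm above the bed. Axes as clamp_bed. The lever's pivot stands on the top, 40 mm behind (-y).
- tail_pad (a point): Centre of the face of the tailstock's round rubber pad (30 mm across), which is spring-loaded and faces the head pad; 20 mm above the bed's top. Axes as clamp_bed.
- pad_spring (a joint): How far the tail pad is pushed back into the tailstock against its spring, m: 0 at rest, 0.012 at the stop. 400 N/m, 0.8 N preload. The nut pushes the head pad forward 2.5 mm per rad, closing the lever pushes the tail pad forward 5 mm; with a row already touching, the spring gives by these amounts.
- nut (a joint): Adjusting nut on top of the headstock, rad, 0 to 1.6, grows clockwise seen from above; stays where it is left. At 0 its white pointer points along -x of clamp_bed (towards the robot); the red mark stands at 1.2.
- nut_grip (a point): On the nut's vertical axis, 28 mm above the headstock's top, 40 mm behind (+y) the head pad. The nut is a black bar 44 x 14 mm, 30 mm high, on a 38 mm steel disc 6 mm high; this point is 8 mm below the bar's top, 22 mm above the disc. Its x axis runs along the bar (white pointer at the -x end) and turns with the nut: grip it across its y.
- lever (a joint): Cam lever on top of the tailstock's rear, turning about a vertical pivot, rad: 0 closed (arm points along -x of clamp_bed, towards the robot), 1.6 open (arm points along -y, away from the headstock); grows anticlockwise seen from above. Friction about 2 N at the peg; stays where it is left.
- lever_hinge (a point): On the lever's pivot axis, at the height of lever_peg. Axes as clamp_bed.
- lever_peg (a point): Upright orange peg at the lever's end, 14 mm across, 75 mm from the pivot: this point is 20 mm above the arm's top face (where the peg begins) and 16 mm below the peg's top. Take it from above or push it sideways. The arm is 14 mm wide; its underside is 57 mm above the bed.
- blank_0_mid (a point): Centre of a plain light brown wooden blank, 45 (x) x 110 (y, its length) x 40 (z) mm, lying flat on the table at the start. Two or all three of the blanks 0, 1, 2 are present.
- blank_1_mid (a point): Centre of a plain light brown wooden blank, 45 (x) x 110 (y, its length) x 40 (z) mm, lying flat on the table at the start. Two or all three of the blanks 0, 1, 2 are present.
- blank_2_mid (a point): Centre of a plain light brown wooden blank, 45 (x) x 110 (y, its length) x 40 (z) mm, lying flat on the table at the start. Two or all three of the blanks 0, 1, 2 are present.
- screwdriver_b: Bystander: a screwdriver, origin at the centre of its underside; leave it alone.
- bracket_b: Bystander: a bracket, origin at the centre of its underside; leave it alone.
- saddle: Bystander: a saddle, origin at the centre of its underside; leave it alone.
- tape_b: Bystander: a tape roll, origin at the centre of its underside; leave it alone.
There are look-alikes about, which are no part of the job. Leave any orange or purple look-alike of the part that bears blank_0_mid alone.

How it is judged:
On the way, in this order (a step that is already met when the one before it is completed fails the run):
1. the cam lever is flipped open (value of joint lever above 1.3 rad), for 0.2 s.
2. all blanks lie flat on the bed in one row along its middle between the pads (x of blank_0_mid in the frame of head_pad between -0.012 and 0.012 m and z of blank_0_mid in the frame of head_pad between -0.008 and 0.01 m and y of each of blank_0_mid, blank_1_mid, blank_2_mid in the frame of head_pad below -0.045 m and y of each of blank_0_mid, blank_1_mid, blank_2_mid in the frame of tail_pad above 0.045 m and angle between the y axis of each of blank_0_mid, blank_1_mid, blank_2_mid and the y axis of head_pad, either way round below 0.14 rad and x of blank_1_mid in the frame of head_pad between -0.012 and 0.012 m and z of blank_1_mid in the frame of head_pad between -0.008 and 0.01 m and x of blank_2_mid in the frame of head_pad between -0.012 and 0.012 m and z of blank_2_mid in the frame of head_pad between -0.008 and 0.01 m), for 0.2 s.
3. with the lever open and the tail pad touching the row, the nut stands at the red mark (value of joint lever above 1.2 rad and value of joint nut between 1.04 and 1.36 rad and value of joint pad_spring above 0.0005 m), for 0.2 s.
At the end, for the whole second after the job is handed in: Every blank lies flat and at rest on the bed between the pads, its centre within 12 mm of the line of the pads and its length within 0.14 rad of it; the nut is within 0.16 rad of the red mark, the lever closed to within 0.15 rad, and the tail pad's spring pressed in by more than 4 mm (all of step 2 and value of joint lever below 0.15 rad and value of joint nut between 1.04 and 1.36 rad and value of joint pad_spring above 0.004 m and linear speed of each of blank_0, blank_1, blank_2 below 0.02 m/s); the robot touches nothing.
It fails at once if the tailstock is dragged back while the cam lever is closed (value of joint lever below 0.3 rad and velocity of joint tail above 0.06 m/s).
It fails at once if a bystander (screwdriver, bracket, saddle, tape roll) is moved more than 40 mm (distance of any of screwdriver_b, bracket_b, saddle, tape_b from where it was at the start of the episode above 0.04 m).
Of blank_0, blank_1, blank_2 only 2 to 3 are there at a start; the rules pass over those that are not, and their reading is None.
At some moment in a run one of blank_0, blank_1, blank_2 may be knocked a few centimetres aside while the robot is not near it.
Once in a run the grip may slacken for a moment while it holds something.
It also fails if it takes over 210 s, if anything falls off the work surface, if the arm or the gripper's body presses on something with over 40 N, if the wrist force passes 120 N, or if a joint passes its speed limit or range.

## Working session

There is one attempt and no reset: what is moved stays moved. The work goes in short steps, Python scripts to look and compute and a tool call to move; the robot and the scene stay as the last step left them, time stands still between calls to the robot, and variables do not carry over. Pictures are saved under pics/ and viewed, at most 14 in all, crops included, and the job is handed in when it is done.

Besides the shell and the picture viewer there is one more tool, called after ">>>" in YAML: its name, and indented under it one key for each argument. move_arm: Moves the arm, as the interface text tells. Its arguments: {"type":"object","properties":{"deltas":{"type":"array","items":{"type":"array"}},"force":{"type":"number"}},"required":["deltas"]}

```bash
mkdir -p pics; ls; cat > h.py <<'E'
from workcell import *
import numpy as np, cv2
from scipy.spatial.transform import Rotation as R
def save(im,n): cv2.imwrite('pics/'+n,cv2.cvtColor(im,cv2.COLOR_RGB2BGR))
def ray(name,u,v,s=None):
    c=camera_info(name)
    if name=='wrist':
        x,y=(u-c['cx'])/c['fx'],(v-c['cy'])/c['fy'];r=np.hypot(x,y)+1e-12
        d=np.array([np.sin(r)*x/r,np.sin(r)*y/r,np.cos(r)])
        T=np.eye(4);T[:3,:3]=R.from_quat(s['orientation']).as_matrix();T[:3,3]=s['tool_pos'];T=T@np.array(c['mount'])
    else:
        d=np.array([(u-c['cx'])/c['fx'],(v-c['cy'])/c['fy'],1]);T=np.array(c['cam_to_world'])
    return T[:3,3],T[:3,:3]@d
def onz(name,u,v,z,s=None):
    o,d=ray(name,u,v,s);return o+d*(z-o[2])/d[2]
def proj(name,p):
    c=camera_info(name);T=np.linalg.inv(np.array(c['cam_to_world']));q=T[:3,:3]@np.asarray(p)+T[:3,3]
    return c['fx']*q[0]/q[2]+c['cx'],c['fy']*q[1]/q[2]+c['cy']
def tri(rays):
    A=0;b=0
    for o,d in rays:
        d=d/np.linalg.norm(d);P=np.eye(3)-np.outer(d,d);A=A+P;b=b+P@o
    return np.linalg.solve(A,b)
E
python3 - <<'E'
from h import *
s=sense();print(s['tool_pos'],s['orientation'],s['width'],s['t'])
a=read_camera('scene');b=read_camera('side');w=read_camera('wrist')
np.savez('im0.npz',a=a,b=b,w=w)
for n in['scene','side']:print(n,np.round(camera_info(n)['cam_to_world'],2).tolist(),camera_info(n)['fx'])
print(camera_info('wrist'))
for i,n in((a,'scene0.png'),(b,'side0.png')):save(cv2.resize(i,(800,600),interpolation=cv2.INTER_CUBIC),n)
save(w,'w0.png')
E
```

```text
pics
[0.21394431 0.56022215 0.23011321] [ 1.81398269e-01  9.83409173e-01 -1.00276000e-03 -2.45535819e-04] 0.08559716275002106 0.0
scene [[0.89, -0.27, 0.37, 0.12], [-0.46, -0.54, 0.7, -0.79], [0.01, -0.79, -0.61, 0.79], [0.0, 0.0, 0.0, 1.0]] 355.5950303941035
side [[-1.0, -0.04, 0.03, 0.51], [-0.04, 0.5, -0.87, 1.12], [0.02, -0.87, -0.5, 0.74], [0.0, 0.0, 0.0, 1.0]] 364.0729030233165
{'fx': 297.3186396354542, 'fy': 297.3186396354542, 'cx': 253.93708340800487, 'cy': 189.85478784402426, 'mount': array([[ 3.52578029e-04, -9.56455732e-01, -2.91877214e-01,
         7.52193131e-02],
       [ 9.99999935e-01,  3.57637896e-04,  3.60192211e-05,
         1.80393690e-04],
       [ 6.99355623e-05, -2.91877208e-01,  9.56455796e-01,
        -1.42722015e-01],
       [ 0.00000000e+00,  0.00000000e+00,  0.00000000e+00,
         1.00000000e+00]])}
```

View pics/scene0.png

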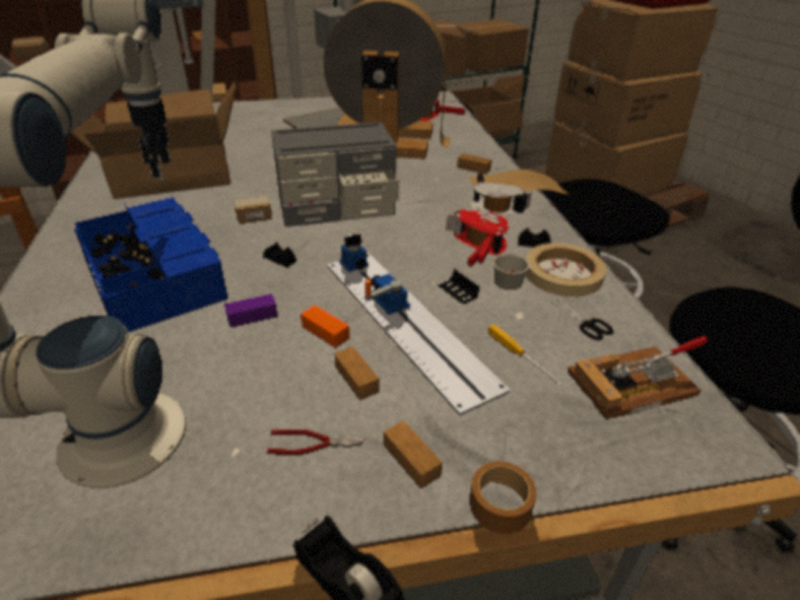

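View pics/side0.png

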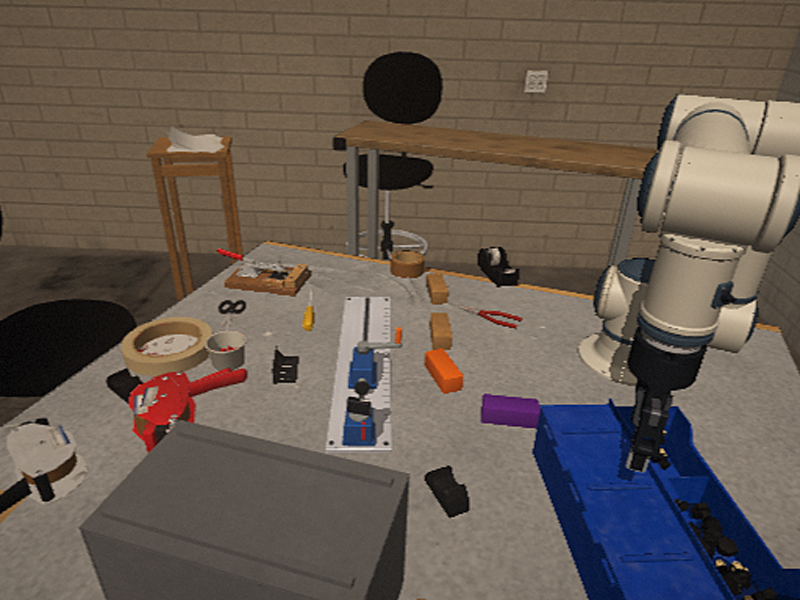

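Scene view (800 px): the brown blank candidates are at (357,372) and (412,452). The look-alikes are orange at (325,325) and purple at (250,310), and there is a small carton-like box at (253,210) near the drawers. The clamp bed runs from (345,260) to (485,398), with the lever peg near (368,288). I'll take positions and check the choice in a crop.

```bash
cat > m.py <<'E'
from h import *
def blobs(im,name,lo,hi,z,amin=60,box=None):
    hsv=cv2.cvtColor(im,cv2.COLOR_RGB2HSV);m=cv2.inRange(hsv,lo,hi)
    m=cv2.morphologyEx(m,cv2.MORPH_OPEN,np.ones((2,2)))
    cs,_=cv2.findContours(m,cv2.RETR_EXTERNAL,cv2.CHAIN_APPROX_NONE);out=[]
    for c in cs:
        if cv2.contourArea(c)<amin: continue
        p=np.array([onz(name,u,v,z)[:2] for u,v in c[:,0]])
        if not(0.2<p[:,0].mean()<0.85 and -.6<p[:,1].mean()<.6):continue
        r=cv2.minAreaRect((p*1000).astype(np.float32));out.append((c[:,0].mean(0).round(),np.round(r[0],0),np.round(r[1],0),round(r[2],1),cv2.contourArea(c)))
    return out
E
python3 - <<'E'
from m import *
d=np.load('im0.npz');a,b=d['a'],d['b']
for n,im in(('scene',a),('side',b)):
    print(n,'px blank',im[int(372*.64),int(357*.64)] if n=='scene' else im[int(330*.64),int(440*.64)])
    print('brown');[print(o) for o in blobs(im,n,(8,70,70),(20,200,255),.04)]
    print('white');[print(o) for o in blobs(im,n,(0,0,185),(180,40,255),.012,300)]
    print('orange');[print(o) for o in blobs(im,n,(3,200,120),(14,255,255),.09,8)]
# crop
c1=cv2.resize(a[130:320,130:360],None,fx=3,fy=3,interpolation=cv2.INTER_CUBIC)
save(c1,'crop1.png')
c2=cv2.resize(b[160:300,190:310],None,fx=4,fy=4,interpolation=cv2.INTER_CUBIC);save(c2,'crop2.png')
E
```

```text
scene px blank [144  97  47]
brownTraceback (most recent call last):
  File "<stdin>", line 5, in <module>
  File "m.py", line 8, in blobs
    p=np.array([onz(name,u,v,z)[:2] for u,v in c[:,0]])
                ~~~^^^^^^^^^^^^
  File "h.py", line 15, in onz
    o,d=ray(name,u,v,s);return o+d*(z-o[2])/d[2]
        ~~~^^^^^^^^^^^^
  File "h.py", line 6, in ray
    c=camera_info(name)
ValueError: time passes only in moves, steps and waits
```

```bash
python3 - <<'E'
s=open('h.py').read()
s=s.replace("def save","_ci=camera_info;_cc={}\ndef camera_info(n):\n    if n not in _cc:_cc[n]=_ci(n)\n    return _cc[n]\ndef save",1)
open('h.py','w').write(s)
E
python3 - <<'E'
from m import *
d=np.load('im0.npz');a,b=d['a'],d['b']
for n,im in(('scene',a),('side',b)):
    print('brown');[print(*o) for o in blobs(im,n,(8,70,70),(20,200,255),.04)]
    print('white');[print(*o) for o in blobs(im,n,(0,0,185),(180,40,255),.012,300)]
    print('orange');[print(*o) for o in blobs(im,n,(3,200,120),(14,255,255),.09,8)]
# crop
c1=cv2.resize(a[130:320,130:360],None,fx=3,fy=3,interpolation=cv2.INTER_CUBIC)
save(c1,'crop1.png')
c2=cv2.resize(b[160:300,190:310],None,fx=4,fy=4,interpolation=cv2.INTER_CUBIC);save(c2,'crop2.png')
E
```

```text
brown
[377. 340.] [ 601. -542.] [ 86. 701.] 73.0 7318.0
[323. 313.] [ 519. -416.] [103. 101.] 50.8 1181.5
[265. 288.] [ 430. -286.] [ 54. 119.] 8.5 645.0
[227. 234.] [425. -57.] [ 55. 148.] 3.0 430.0
white
[278. 236.] [ 578. -100.] [ 49. 267.] 2.9 784.0
[291. 223.] [642. -55.] [ 47. 351.] 2.8 846.5
orange
[208. 206.] [405.  33.] [42. 99.] 21.2 238.0
brown
[283. 212.] [427. -18.] [ 50. 160.] 2.8 273.0
white
orange
[285. 238.] [433. 208.] [ 56. 139.] 19.1 401.0
[256. 215.] [524.  92.] [ 7. 56.] 1.9 14.5
```

View pics/crop1.png

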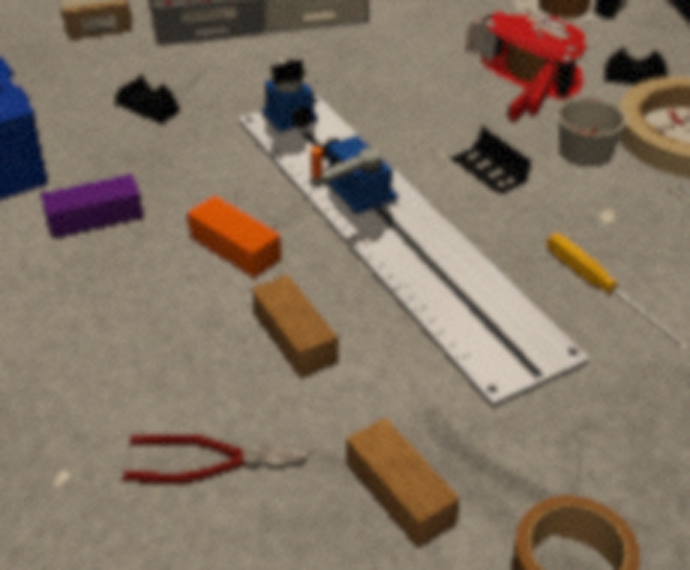

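View pics/crop2.png

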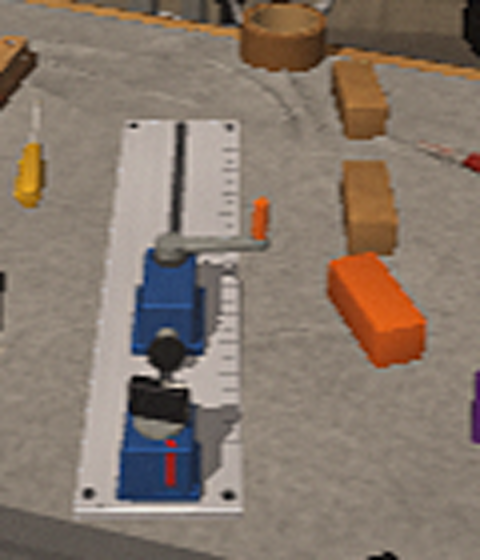

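Crop 1 and crop 2 show two plain brown blanks: crop 1 (295,325) and (403,480), crop 2 (370,205) and (358,98). The orange and purple blocks are look-alikes. The lever is closed, with its peg at crop 2 (260,218), and the nut's black bar is at (158,398) with the red mark at (170,462). I'll convert the corners to world positions.

```bash
python3 - <<'E'
from h import *
A=lambda u,v:(130+u/3,130+v/3)
B=lambda u,v:(190+u/4,160+v/4)
def P(l,n,f,pts,z):
    print(l,n,[np.round(onz(n,*f(*p),z)[:2]*1000).astype(int).tolist() for p in pts])
P('bed','scene',A,[(240,118),(493,403),(588,357)],.012)
P('bed','side',B,[(75,512),(242,512),(128,122),(240,122)],.012)
P('blA','scene',A,[(253,290),(288,277),(337,342),(303,358)],.04)
P('blA','side',B,[(345,162),(387,162),(395,233),(353,233)],.04)
P('blB','scene',A,[(347,436),(384,420),(458,495),(420,520)],.04)
P('blB','side',B,[(333,62),(372,65),(385,118),(350,120)],.04)
P('orange','side',B,[(330,262),(375,254),(424,322),(377,335)],.04)
P('box','scene',A,[(63,12),(130,5),(68,38),(131,31)],.0)
P('pegtop','side',B,[(261,200)],.105);P('pegtop','scene',A,[(317,147)],.105)
P('pivot','side',B,[(170,240)],.075)
P('pliers','side',B,[(385,140)],.0);P('pliers','scene',A,[(305,458)],0)
print(proj('side',onz('scene',*A(96,35),0)))
E
```

```text
bed scene [[531, 338], [558, -235], [677, -227]]
bed side [[647, 360], [530, 352], [673, -213], [556, -223]]
blA scene [[404, -12], [445, -10], [448, -119], [410, -124]]
blA side [[450, -100], [410, -103], [408, 23], [445, 26]]
blB scene [[404, -229], [443, -227], [459, -328], [418, -335]]
blB side [[459, -317], [417, -313], [408, -193], [444, -185]]
orange side [[466, 73], [427, 58], [391, 154], [430, 175]]
box scene [[404, 763], [505, 739], [389, 677], [480, 656]]
pegtop side [[528, 82]]
pegtop scene [[536, 108]]
pivot side [[602, 103]]
pliers side [[404, -218]]
pliers scene [[373, -204]]
(np.float64(291.90247844611287), np.float64(401.8337160847749))
```

>>> move_arm:
  deltas:
    - [[0, 0, 10.7], [0, 0, -1], 0]
    - [[0, 0, 10.7], [0, 0, -1], 0]
    - [[0, 0, 10.7], [0, 0, -1], 0]
    - [[0, 0, 10.7], [0, 0, -1], 0]
    - [[0, 0, 10.7], [0, 0, -1], 0]
    - [[0, 0, 10.7], [0, 0, -1], 0]
    - [[0, 0, 2.2], [0, 0, -1], 0]

```text
t: 1.02
tool_pos: [0.214, 0.5604, 0.3011]
orientation: [0.691, 0.723, -0.0, 0.0]
force: [-0.1, 0.7, 0.2]
width: 0.085
grasp_force: 0.0
```

>>> move_arm:
  deltas:
    - [[0, 0, 0], [-5, 2.5, 0], 0]
    - [[0, 0, 0], [-5, 2.5, 0], 0]
    - [[0, 0, 0], [-5, 2.5, 0], 0]
    - [[0, 0, 0], [-5, 2.5, 0], 0]
    - [[0, 0, 0], [-5, 2.5, 0], 0]
    - [[0, 0, 0], [-5, 2.5, 0], 0]
    - [[0, 0, 0], [-5, 2.5, 0], 0]
    - [[0, 0, 0], [-5, 2.5, 0], 0]

```text
t: 2.02
tool_pos: [0.4332, 0.1687, 0.3011]
orientation: [0.69, 0.724, 0.0, -0.0]
force: [0.5, -0.3, -0.5]
width: 0.0851
grasp_force: 0.0
```

>>> move_arm:
  deltas:
    - [[0, 0, 0], [-5, 2.5, 0], 0]
    - [[0, 0, 0], [-5, 2.5, 0], 0]
    - [[0, 0, 0], [-2, 1, 0], 0]
    - [[0, 0, 0], [0, 0, 0], 0]
    - [[0, 0, 0], [0, 0, 0], 0]

```text
t: 2.65
tool_pos: [0.498, 0.0539, 0.3012]
orientation: [0.69, 0.724, 0.0, -0.0]
force: [-0.6, -0.5, 0.1]
width: 0.0856
grasp_force: 0.0
```

```bash
cat >> h.py <<'E'
def yaw(s): x=R.from_quat(s['orientation']).as_matrix()[:,0];return np.degrees(np.arctan2(x[1],x[0]))
def go(s,p,y=None):
    M=R.from_quat(s['orientation']).as_matrix();d=M.T@(np.asarray(p)-s['tool_pos'])*100
    y0=yaw(s)
    print('delta cm',np.round(d,2),'turn z',None if y is None else round(-(y-y0),1), 'tilt',np.round(M[:,2],3))
def look(n):
    s=sense();w=read_camera('wrist');np.savez(n+'.npz',w=w,p=s['tool_pos'],q=s['orientation']);save(w,n+'.png');return s,w
def wl(n):
    d=np.load(n+'.npz');return dict(tool_pos=d['p'],orientation=d['q']),d['w']
E
python3 - <<'E'
from h import *
s,w=look('w1');print(s['t'],s['tool_pos'],yaw(s),s['joint_positions'])
save(cv2.resize(w,(800,600),interpolation=cv2.INTER_CUBIC),'w1.png')
E
```

```text
2.65 [0.49796142 0.05392515 0.30120287] 92.72106845618144 [ 3.96670610e-02 -1.48087413e-01  1.34066952e+00  4.27205436e-04
  1.94937927e+00 -7.66679212e-03]
```

View pics/w1.png

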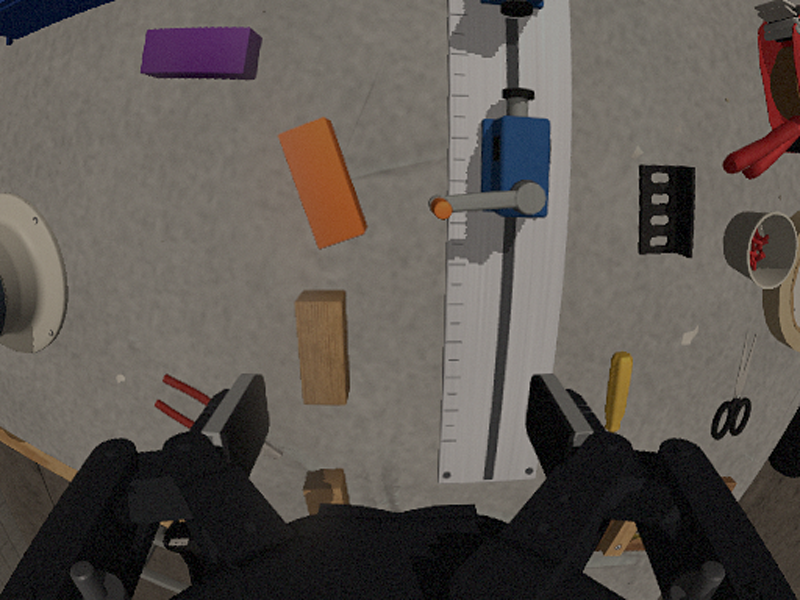

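The wrist view shows the peg top at (441,209), the pivot at (530,198), the tail pad near (520,93), the bed's tailstock corners at (438,482) and (553,481), and blank A at about (322,347).

```bash
python3 - <<'E'
from h import *
s,w=wl('w1');k=.64
f=lambda l,pts,z:print(l,[np.round(onz('wrist',u*k,v*k,z,s)[:2]*1000).astype(int).tolist() for u,v in pts])
f('bed corners',[(438,482),(553,481)],.012)
f('bed left edge',[(441,400),(445,250),(449,30)],.012)
f('bed right edge',[(569,250),(571,30)],.012)
f('peg',[(441,209)],.112);f('pivot',[(530,198)],.085)
f('pad face',[(518,93)],.032);f('head',[(517,14)],.032)
f('tail sides',[(483,120),(551,120)],.062)
f('blA top',[(297,291),(346,291),(348,403),(303,404)],.04)
f('blA topouter',[(348,404),(346,291)],.04)
f('blB',[(305,470),(344,470)],.04)
# edges by mask for bed
E
```

```text
bed corners [[560, -229], [704, -231]]
bed left edge [[553, -115], [544, 46], [536, 255]]
bed right edge [[668, 54], [654, 272]]
peg [[527, 95]]
pivot [[600, 106]]
pad face [[598, 197]]
head [[595, 273]]
tail sides [[562, 166], [621, 173]]
blA top [[408, 7], [453, 9], [456, -108], [410, -112]]
blA topouter [[456, -109], [453, 9]]
blB [[408, -198], [452, -194]]
```

>>> move_arm:
  deltas:
    - [[0, 0, 10.7], [0, 0, 0], 0.4]
    - [[0, 0, 10.7], [0, 0, 0], 0.4]
    - [[0, 0, 10.7], [0, 0, 0], 0.4]
    - [[0, 0, 10.7], [0, 0, 0], 0.4]
    - [[0, 0, 10.7], [0, 0, 0], 0.4]
    - [[0, 0, 10.7], [0, 0, 0], 0.4]
    - [[0, 0, 10.7], [0, 0, 0], 0.4]
    - [[0, 0, 10.7], [0, 0, 0], 0.4]

```text
t: 3.7
tool_pos: [0.4978, 0.0546, 0.3016]
orientation: [0.998, 0.06, 0.0, -0.0]
force: [-0.1, -0.8, 0.1]
width: 0.0516
grasp_force: 0.0
```

>>> move_arm:
  deltas:
    - [[0, 0, 4.5], [0, 0, 5], 0.4]
    - [[0, 0, 0], [3, -4.4, 3], 0.4]
    - [[0, 0, 0], [0, 0, 3], 0.4]
    - [[0, 0, 0], [0, 0, 0], 0.4]
    - [[0, 0, 0], [0, 0, 0], 0.4]

```text
t: 4.32
tool_pos: [0.5264, 0.0991, 0.1932]
orientation: [1.0, 0.023, 0.001, -0.0]
force: [0.4, 0.5, 0.3]
width: 0.0509
grasp_force: 0.0
```

```bash
python3 - <<'E'
from m import *
s,w=look('w2');print(s['t'],s['tool_pos'],yaw(s),s['width'])
hsv=cv2.cvtColor(w,cv2.COLOR_RGB2HSV);m=cv2.inRange(hsv,(3,180,100),(16,255,255))
cs,_=cv2.findContours(m,cv2.RETR_EXTERNAL,cv2.CHAIN_APPROX_NONE)
for c in cs:
  if cv2.contourArea(c)>30: print(cv2.boundingRect(c),c[:,0].mean(0),cv2.contourArea(c),onz('wrist',*c[:,0].mean(0),.112,s))
save(w,'w2.png')
E
```

```text
4.325 [0.52635244 0.09910137 0.19318847] 2.639282349308827 0.05089691745669525
(205, 218, 90, 66) [243.69642857 251.99285714] 3554.0 [0.47616802 0.10598686 0.112     ]
(253, 179, 16, 25) [259.06779661 191.42372881] 236.5 [0.53082418 0.0957226  0.112     ]
```

View pics/w2.png

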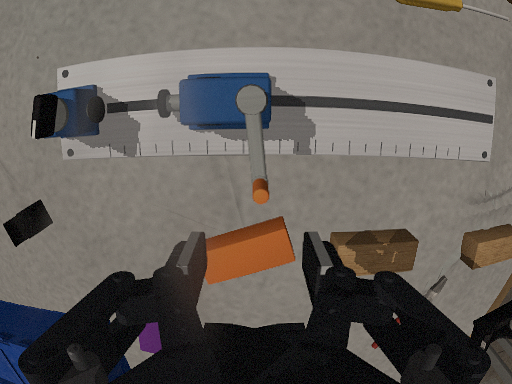

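The wrist view shows the whole bed, with corners at (57,67), (496,75), (494,160) and (63,158). The pivot is at (251,99), the peg top is near (260,196), and the head and tail pads are at (99,109) and (163,103).

```bash
python3 - <<'E'
from h import *
s,w=wl('w2')
f=lambda l,pts,z:print(l,[np.round(onz('wrist',u,v,z,s)[:2]*1000).astype(int).tolist() for u,v in pts])
f('bed corners',[(57,67),(496,75),(494,160),(63,159)],.012)
f('peg',[(260,196)],.115);f('pivot',[(251,99)],.085)
f('pads',[(103,109),(158,103)],.032)
f('slot',[(110,109),(490,119),(300,101)],.012)
save(cv2.resize(w[75:150,20:110],None,fx=5,fy=5,interpolation=cv2.INTER_CUBIC),'w2c.png')
c,_=0,0
sv=w[140:170,60:500]
E
```

```text
bed corners [[650, 351], [682, -226], [562, -241], [532, 345]]
peg [[528, 95]]
pivot [[603, 106]]
pads [[593, 269], [598, 203]]
slot [[592, 271], [618, -220], [604, 53]]
```

View pics/w2c.png

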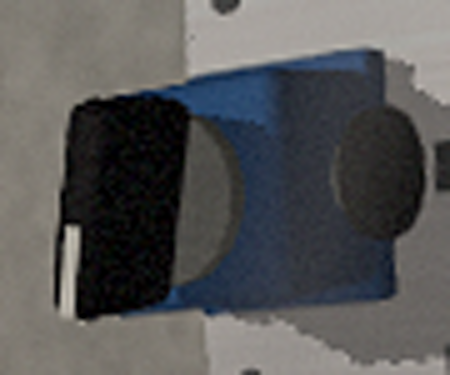

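The nut pointer is at the −x end, so the nut is at 0. Next I descend onto the peg.

>>> move_arm:
  deltas:
    - [[0, 0, 0], [0.2, 0.2, 5], 0.4]
    - [[0, 0, 0], [0, 0, 5], 0.4]
    - [[0, 0, 0], [0, 0, 0.3], 0.4]
    - [[0, 0, 0], [0, 0, 0], 1]
    - [[0, 0, 0], [0, 0, 0], 1]
    - [[0, 0, 0], [0, 0, 0], 1]
    - [[0, 0, 0], [0, 0, 0], 1]
  force: 25

```text
t: 5.25
tool_pos: [0.53, 0.0967, 0.0919]
orientation: [1.0, 0.023, 0.003, 0.0]
force: [-0.9, -1.4, 6.1]
width: 0.0127
grasp_force: 24.6
```

>>> move_arm:
  deltas:
    - [[0, 0, -10.2], [0.12, 1.33, 0], 1]
    - [[0, 0, -10.2], [0.12, 1.33, 0], 1]
    - [[0, 0, -10.2], [0.12, 1.33, 0], 1]
    - [[0, 0, 0], [0, 0, 0], 1]

```text
t: 5.75
tool_pos: [0.5446, 0.0601, 0.0919]
orientation: [0.958, 0.287, 0.006, -0.0]
force: [9.4, 4.7, 1.5]
width: 0.013
grasp_force: 24.5
```

```bash
python3 - <<'E'
from h import *
s=sense();print(s['tool_pos'],yaw(s),s['width'],s['force'],s['moment'])
p=s['tool_pos'][:2]-[.602,.106];print(np.hypot(*p),np.degrees(np.arctan2(*p[::-1])))
E
```

```text
[0.54461385 0.06009924 0.09188568] 33.32258361200428 0.013016728820290362 [9.42358417 4.68722679 1.51246196] [ 0.78055368 -1.49007702 -0.03225877]
0.07348503088548704 -141.3451571266957
```

>>> move_arm:
  deltas:
    - [[0, 0, -10.2], [0.18, 1.33, 0], 1]
    - [[0, 0, -10.2], [0.18, 1.33, 0], 1]
    - [[0, 0, -10.2], [0.15, 1.33, 0], 1]
    - [[0, 0, -10.2], [0.12, 1.33, 0], 1]
    - [[0, 0, -10.2], [0.12, 1.33, 0], 1]
    - [[0, 0, -9.2], [0.12, 1.2, 0], 1]
    - [[0, 0, 0], [0, 0, 0], 1]
    - [[0, 0, 0], [0, 0, 0], 1]

```text
t: 6.75
tool_pos: [0.6089, 0.0291, 0.0917]
orientation: [0.685, 0.728, 0.002, -0.001]
force: [-8.0, 8.0, 9.9]
width: 0.0127
grasp_force: 25.5
```

```bash
python3 - <<'E'
from h import *
s=sense();print(s['tool_pos'],yaw(s),s['width'],s['force'],s['joint_positions'])
p=s['tool_pos'][:2]-[.602,.106];print(np.hypot(*p),np.degrees(np.arctan2(*p[::-1])))
E
```

```text
[0.60885254 0.02913286 0.09172877] 93.50618834510882 0.012737194296284155 [-7.99390279  8.00008614  9.93582017] [-0.01040182  0.13269142  1.433092    0.00429808  1.57509895 -0.07157418]
0.07717198455181608 -84.90567150406225
```

Lever open. I'll raise the grip force and pull the tailstock back by the peg along −y.

>>> move_arm:
  deltas:
    - [[0, 0, 0], [0, 0, 0], 1]
    - [[0, 0, 0], [-1, 0, 0], 1]
    - [[0, 0, 0], [-2.5, 0, 0], 1]
    - [[0, 0, 0], [-3, 0, 0], 1]
    - [[0, 0, 0], [-3, 0, 0], 1]
    - [[0, 0, 0], [-3, 0, 0], 1]
    - [[0, 0, 0], [-3, 0, 0], 1]
    - [[0, 0, 0], [-3, 0, 0], 1]
  force: 80

```text
t: 7.75
tool_pos: [0.6182, -0.1564, 0.0918]
orientation: [0.685, 0.728, 0.0, -0.003]
force: [-16.6, 10.3, 14.5]
width: 0.0115
grasp_force: 78.7
```

>>> move_arm:
  deltas:
    - [[0, 0, 0], [-2, 0, 0], 1]
    - [[0, 0, 0], [0, 0, 0], 1]
    - [[0, 0, 0], [0, 0, 0], 0.4]
    - [[0, 0, 0], [0, 0, 0], 0.4]
    - [[0, 0, 0], [0, 0, -5], 0.4]
    - [[0, 0, 0], [0, 0, -6], 0]
    - [[0, 0, 0], [0, 0, -6], 0]
    - [[0, 0, 0], [0, 0, 0], 0]

```text
t: 8.75
tool_pos: [0.6231, -0.1783, 0.2665]
orientation: [0.686, 0.728, 0.003, 0.006]
force: [0.5, -1.1, 0.5]
width: 0.0851
grasp_force: 0.0
```

```bash
python3 - <<'E'
from h import *
s,w=look('w3');print(s['t'],s['tool_pos'],yaw(s),s['width'])
save(cv2.resize(w,(800,600),interpolation=cv2.INTER_CUBIC),'w3.png')
a=read_camera('scene');np.save('a3.npy',a)
E
```

```text
8.75 [ 0.62307717 -0.1783245   0.26654818] 93.43798514914089 0.08513297451489746
```

View pics/w3.png

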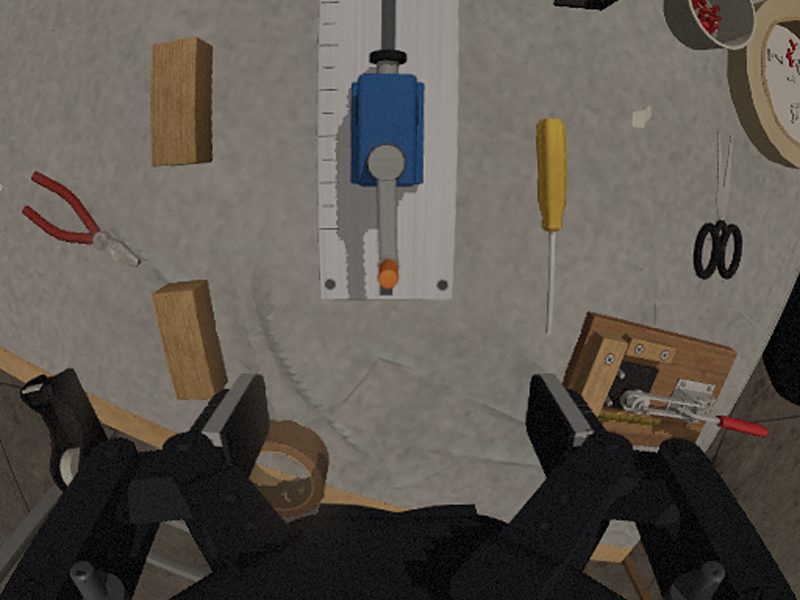

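The tailstock is back, with its pad at (388,58) and the peg at (388,272). Blank A's top is around (152–197, 40–165) and blank B's around (165–225, 290–400).

```bash
python3 - <<'E'
from h import *
s,w=wl('w3');k=.64
f=lambda l,pts,z:print(l,[np.round(onz('wrist',u*k,v*k,z,s)[:2]*1000).astype(int).tolist() for u,v in pts])
f('A',[(152,44),(196,38),(197,163),(152,165)],.04)
f('B',[(165,297),(206,288),(225,393),(178,400)],.04)
f('B2',[(153,293),(205,281),(225,393),(178,400)],.04)
f('tailpad',[(388,52)],.032);f('pivot',[(386,162)],.085);f('peg',[(388,268)],.115);f('bed',[(321,299),(452,299)],.012)
save(cv2.resize(w[170:265,85:160],None,fx=6,fy=6,interpolation=cv2.INTER_CUBIC),'w3c.png')
E
```

```text
A [[406, -4], [449, -3], [455, -111], [412, -111]]
B [[419, -229], [461, -219], [471, -321], [419, -335]]
B2 [[406, -226], [461, -212], [471, -321], [419, -335]]
tailpad [[609, -17]]
pivot [[613, -107]]
peg [[618, -175]]
bed [[560, -232], [678, -225]]
```

View pics/w3c.png

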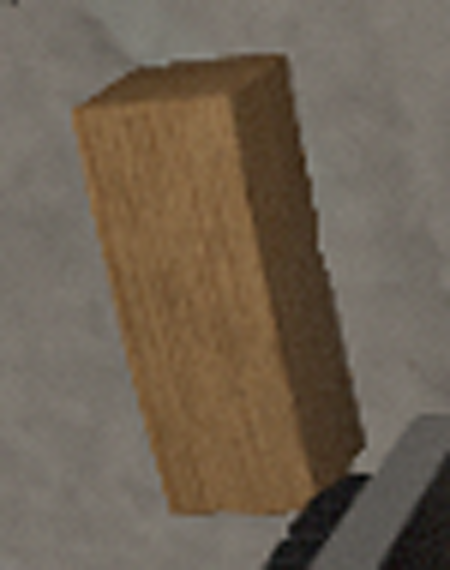

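```bash
cat >> h.py <<'E'
O=np.array([.6065,.026]);Y=np.array([-.053,.9986]);X=np.array([.9986,.053])
cl=lambda x,y:O+x*X+y*Y
E
python3 - <<'E'
from h import *
s,w=wl('w3')
P=np.array([onz('wrist',85+u/6,170+v/6,.04,s)[:2]*1000 for u,v in[(75,107),(232,92),(318,505),(175,513)]]);print(P.round(),P.mean(0))
v=(P[0]+P[1]-P[2]-P[3]);print(np.hypot(*v)/2,np.degrees(np.arctan2(v[1],v[0])))
go(sense(),[.430,-.057,.12],93)
E
```

```text
[[ 406. -227.]
 [ 449. -221.]
 [ 461. -327.]
 [ 420. -334.]] [ 433.75004489 -277.16308196]
107.96863033628424 97.05771619914586
delta cm [ 13.23 -18.45  13.88] turn z 0.4 tilt [ 0.002 -0.001 -1.   ]
```

>>> move_arm:
  deltas:
    - [[0, 0, 0.4], [3.3, -4.6, 0], 0]
    - [[0, 0, 0], [3.3, -4.6, 0], 0]
    - [[0, 0, 0], [3.3, -4.6, 0], 0]
    - [[0, 0, 0], [3.3, -4.6, 5], 0]
    - [[0, 0, 0], [0, 0, 5], 0]
    - [[0, 0, 0], [0, 0, 4], 0]
    - [[0, 0, 0], [0, 0, 0], 0]
    - [[0, 0, 0], [0, 0, 0], 0]

```text
t: 9.85
tool_pos: [0.4388, -0.0616, 0.1276]
orientation: [0.688, 0.725, 0.0, 0.0]
force: [-0.1, -0.6, 1.0]
width: 0.0854
grasp_force: 0.0
```

```bash
python3 - <<'E'
from h import *
s,w=look('w4');print(s['t'],s['tool_pos'],yaw(s))
hsv=cv2.cvtColor(w,cv2.COLOR_RGB2HSV);m=cv2.inRange(hsv,(8,80,95),(20,220,255))
cs,_=cv2.findContours(m,cv2.RETR_EXTERNAL,cv2.CHAIN_APPROX_NONE)
for c in cs:
  if cv2.contourArea(c)>1500:
    p=np.array([onz('wrist',u,v,.04,s)[:2] for u,v in c[:,0]]);print(c[:,0].mean(0),cv2.minAreaRect((p*1000).astype(np.float32)))
go(s,[.430,-.057,.008],93)
save(w,'w4.png')
E
```

```text
9.85 [ 0.43878551 -0.06161233  0.1276428 ] 93.00088142032234
[243.21468927 182.81920904] ((429.11907958984375, -55.375064849853516), (44.285850524902344, 108.74726104736328), 3.2784626483917236)
[263.03301887  24.4245283 ] ((438.3880615234375, 78.50634765625), (44.36092758178711, 50.85783386230469), 21.168773651123047)
delta cm [ 0.51 -0.86 11.96] turn z 0.0 tilt [ 0. -0. -1.]
```

View pics/w4.png

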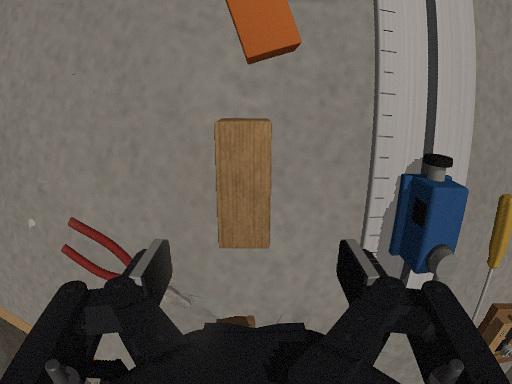

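Blank A is centred at (243,183) px, i.e. world (0.429, −0.055), and it's well isolated. Going to grip it.

>>> move_arm:
  deltas:
    - [[0, 0, 0], [0.6, -1, 4], 0]
    - [[0, 0, 0], [0, 0, 4], 0]
    - [[0, 0, 0], [0, 0, 3.9], 0]
    - [[0, 0, 0], [0, 0, 0], 1]
    - [[0, 0, 0], [0, 0, 0], 1]
    - [[0, 0, 0], [0, 0, 0], 1]
    - [[0, 0, 0], [0, 0, 0], 1]
    - [[0, 0, 0], [0, 0, -2], 1]
  force: 60

```text
t: 10.9
tool_pos: [0.428, -0.056, 0.0283]
orientation: [0.688, 0.725, -0.0, -0.0]
force: [0.6, 0.3, -1.2]
width: 0.0443
grasp_force: 62.3
```

>>> move_arm:
  deltas:
    - [[0, 0, 0], [0, 0, -4], 1]
    - [[0, 0, 0], [0, 0, -5], 1]
    - [[0, 0, 0], [0, 0, -5], 1]
    - [[0, 0, 0], [0, 0, 0], 1]

```text
t: 11.4
tool_pos: [0.4305, -0.0566, 0.1742]
orientation: [0.688, 0.725, 0.003, 0.004]
force: [-0.2, 0.4, -2.0]
width: 0.0439
grasp_force: 67.7
```

```bash
python3 - <<'E'
from h import *
s,w=look('w5');print(s['tool_pos'],yaw(s),s['width'],s['grasp_force'])
print(cl(0,.18));go(s,[*cl(0,.18),.10],93.0)
E
```

```text
[ 0.43048369 -0.05657519  0.1741627 ] 93.00094559912142 0.04389126046357171 67.70315766334534
[0.59696  0.205748]
delta cm [25.34 17.92  7.53] turn z 0.0 tilt [ 0.01  -0.002 -1.   ]
```

>>> move_arm:
  deltas:
    - [[0, 0, 0], [3.2, 2.2, 0], 1]
    - [[0, 0, 0], [3.2, 2.2, 0], 1]
    - [[0, 0, 0], [3.2, 2.2, 0], 1]
    - [[0, 0, 0], [3.2, 2.2, 0], 1]
    - [[0, 0, 0], [3.2, 2.2, 0], 1]
    - [[0, 0, 0], [3.2, 2.3, 0], 1]
    - [[0, 0, 0], [3.1, 2.3, 0], 1]
    - [[0, 0, 0], [3, 2.3, 0], 1]

```text
t: 12.45
tool_pos: [0.5936, 0.2069, 0.1657]
orientation: [0.688, 0.725, -0.001, -0.001]
force: [1.1, -0.4, -1.8]
width: 0.0442
grasp_force: 67.5
```

>>> move_arm:
  deltas:
    - [[0, 0, 0], [0, 0, 4], 1]
    - [[0, 0, 0], [0, 0, 4], 1]
    - [[0, 0, 0], [0, 0, 0], 1]
    - [[0, 0, 0], [0, 0, 0], 1]

```text
t: 12.95
tool_pos: [0.5939, 0.2058, 0.0888]
orientation: [0.688, 0.725, 0.0, 0.0]
force: [-0.5, -0.2, -0.4]
width: 0.0437
grasp_force: 67.5
```

```bash
python3 - <<'E'
from h import *
s,w=look('w6');print(s['tool_pos'],yaw(s),s['width'],s['grasp_force'])
go(s,[*cl(0,.18),.021],93.0)
save(w,'w6.png')
E
```

```text
[0.59392078 0.20584874 0.08877046] 92.9888919298866 0.04367036455061465 67.49689221382141
delta cm [-0.03  0.3   6.78] turn z -0.0 tilt [ 0.  0. -1.]
```

View pics/w6.png

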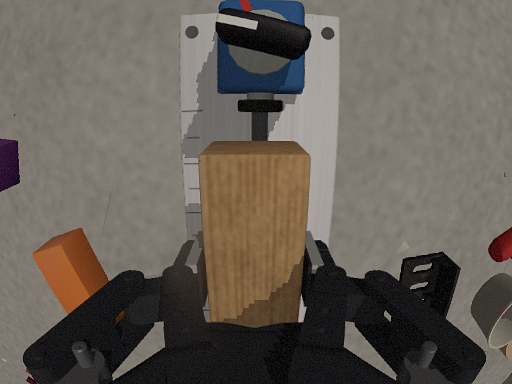

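The wrist view shows blank A held straight, centred at column 254. The head pad is at (260,105), the slot at (260,125), and the nut bar runs from its pointer at (235,20) to (300,45). I'll check the head pad's x and y from this close view.

```bash
python3 - <<'E'
from h import *
s,w=wl('w6')
f=lambda l,pts,z:[print(l,np.round(onz('wrist',u,v,z,s)[:2]*1000), 'clamp',np.round(np.array([(onz('wrist',u,v,z,s)[:2]-O)@X,(onz('wrist',u,v,z,s)[:2]-O)@Y])*1000)) for u,v in pts]
f('pad top edge front',[(260,110),(260,100)],.047)
f('slot',[(260,125)],.012);f('holes',[(192,32),(328,33)],.012);f('edges',[(182,100),(337,100)],.012)
f('nutbar',[(219,19),(309,48),(217,35),(309,33)],.098)
f('blank front top',[(212,142),(299,142)],.108);
E
```

```text
pad top edge front [593. 276.] clamp [  0. 250.]
pad top edge front [593. 282.] clamp [  0. 256.]
slot [595. 264.] clamp [  1. 238.]
holes [541. 332.] clamp [-49. 309.]
holes [641. 338.] clamp [ 51. 309.]
edges [536. 280.] clamp [-57. 258.]
edges [651. 287.] clamp [ 58. 258.]
nutbar [572. 318.] clamp [-19. 294.]
nutbar [612. 307.] clamp [ 21. 280.]
nutbar [571. 311.] clamp [-20. 286.]
nutbar [612. 314.] clamp [ 21. 287.]
blank front top [573. 263.] clamp [-21. 238.]
blank front top [609. 265.] clamp [ 15. 238.]
```

>>> move_arm:
  deltas:
    - [[0, 0, 0], [0.4, 0.3, 2], 1]
    - [[0, 0, 0], [0, 0, 2], 1]
    - [[0, 0, 0], [0, 0, 2], 1]
    - [[0, 0, 0], [0, 0, 0.7], 1]
    - [[0, 0, 0], [0, 0, 0.1], 1]
    - [[0, 0, 0], [0, 0, 0], 1]
    - [[0, 0, 0], [0, 0, 0], 0.2]
    - [[0, 0, 0], [0, 0, 0], 0.2]

```text
t: 14.0
tool_pos: [0.5962, 0.2099, 0.019]
orientation: [0.688, 0.725, -0.0, -0.0]
force: [0.6, -0.9, -0.8]
width: 0.068
grasp_force: 0.0
```

>>> move_arm:
  deltas:
    - [[0, 0, 0], [0, 0, -4], 0.1]
    - [[0, 0, 0], [0, 0, -6], 0]
    - [[0, 0, 0], [0, 0, -6], 0]
    - [[0, 0, 0], [-6, -2, 0], 0]
    - [[0, 0, 0], [-6, -2, 0], 0]
    - [[0, 0, 0], [-6, -2, 0], 0]
    - [[0, 0, 0], [-6, -2, 0], 0]
    - [[0, 0, 0], [-6, -2, 0], 0]

```text
t: 15.0
tool_pos: [0.5125, -0.093, 0.1792]
orientation: [0.688, 0.725, -0.0, -0.0]
force: [-0.2, 0.1, 0.7]
width: 0.0855
grasp_force: 0.0
```

>>> move_arm:
  deltas:
    - [[0, 0, 0], [-6, -2, 0], 0]
    - [[0, 0, 0], [-6, -2, 0], 0]
    - [[0, 0, 0], [-4, -2, 3], 0]
    - [[0, 0, 0], [0, 0, 3], 0]
    - [[0, 0, 0], [0, 0, 0], 0]
    - [[0, 0, 0], [0, 0, 0], 0]

```text
t: 15.75
tool_pos: [0.4627, -0.2525, 0.1208]
orientation: [0.688, 0.726, 0.0, 0.0]
force: [-0.0, -0.4, -0.6]
width: 0.0854
grasp_force: 0.0
```

```bash
cat > fb.py <<'E'
from h import *
def fb(s,w,z=.04):
  hsv=cv2.cvtColor(w,cv2.COLOR_RGB2HSV);m=cv2.inRange(hsv,(8,80,85),(20,220,255))
  cs,_=cv2.findContours(m,cv2.RETR_EXTERNAL,cv2.CHAIN_APPROX_NONE)
  for c in cs:
    if cv2.contourArea(c)>800:
      p=np.array([onz('wrist',u,v,z,s)[:2] for u,v in c[:,0]]);r=cv2.minAreaRect((p*1000).astype(np.float32));print(c[:,0].mean(0).round(),np.round(r[0]),np.round(r[1]),round(r[2],1))
E
python3 - <<'E'
from fb import *
s,w=look('w7');print(s['t'],s['tool_pos'],yaw(s),s['width']);fb(s,w)
go(s,[.434,-.277,.008],97)
save(w,'w7.png')
E
```

```text
15.75 [ 0.46270625 -0.25247397  0.12082012] 93.03817905882542 0.08544819283817194
[213. 244.] [ 430. -306.] [ 45. 120.] 6.5
delta cm [-2.29 -3.01 11.28] turn z -4.0 tilt [ 0.001 -0.    -1.   ]
```

View pics/w7.png

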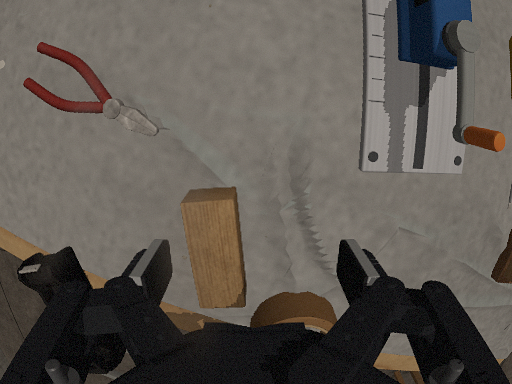

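Blank B's top corners are (183,205), (238,198), (245,305) and (200,308). The tape roll is beyond it at (292,312) and the pliers tip is at (158,130).

```bash
python3 - <<'E'
from h import *
s,w=wl('w7')
P=np.array([onz('wrist',u,v,.04,s)[:2]*1000 for u,v in[(183,204),(238,198),(245,305),(200,308)]]);print(P.round(),P.mean(0))
v=(P[0]+P[1]-P[2]-P[3]);print(np.hypot(*v)/2,np.degrees(np.arctan2(v[1],v[0])))
for p,z in[((252,305),.05),((290,293),.05),((158,132),.01)]:print(np.round(onz('wrist',*p,z,s)*1000))
go(s,[*P.mean(0)/1000,.008],96.5)
E
```

```text
[[ 405. -261.]
 [ 449. -253.]
 [ 459. -360.]
 [ 416. -368.]] [ 432.45467936 -310.49263932]
107.26967669304807 95.693059426494
[ 466. -352.   50.]
[ 499. -336.   50.]
[ 375. -206.   10.]
delta cm [-5.63 -3.34 11.28] turn z -3.5 tilt [ 0.001 -0.    -1.   ]
```

Blank B has been knocked about 33 mm toward −y, close to the tape. I'll grip it 8 mm toward its +y end with reduced opening.

>>> move_arm:
  deltas:
    - [[0, 0, -3], [-4.8, -3.4, 0], 0.15]
    - [[0, 0, 0], [0, 0, 4], 0.15]
    - [[0, 0, 0], [0, 0, 4], 0.15]
    - [[0, 0, 0], [0, 0, 3.2], 0.15]
    - [[0, 0, 0], [0, 0, 0], 1]
    - [[0, 0, 0], [0, 0, 0], 1]
    - [[0, 0, 0], [0, 0, 0], 1]
    - [[0, 0, 0], [0, 0, 0], 1]
  force: 60

```text
t: 16.8
tool_pos: [0.4316, -0.303, 0.0096]
orientation: [0.669, 0.743, 0.0, 0.001]
force: [-0.3, 0.4, 2.1]
width: 0.0441
grasp_force: 62.4
```

>>> move_arm:
  deltas:
    - [[0, 0, 0], [0, 0, -2], 1]
    - [[0, 0, 0], [0, 0, -4], 1]
    - [[0, 0, 3], [0, 0, -5], 1]
    - [[0, 0, 0], [0, 0, -5], 1]
    - [[0, 0, 0], [0, 0, 0], 1]
    - [[0, 0, 0], [0, 0, 0], 1]

```text
t: 17.55
tool_pos: [0.4307, -0.3024, 0.1685]
orientation: [0.688, 0.725, 0.0, 0.0]
force: [-0.5, -0.9, -1.0]
width: 0.0439
grasp_force: 62.0
```

```bash
python3 - <<'E'
from fb import *
s,w=look('w8');print(s['t'],s['tool_pos'],yaw(s),s['width'],s['grasp_force']);fb(s,w,s['tool_pos'][2]+.032)
go(s,[*cl(0,.080),.15],93)
print(cl(0,.08))
E
```

```text
17.55 [ 0.43070097 -0.30235044  0.1685179 ] 92.99720728122288 0.04391193079750021 61.999772787094116
[475. 324.] [ 580. -348.] [13. 93.] 72.9
[342. 252.] [ 470. -289.] [10. 34.] 44.6
[148. 241.] [ 382. -288.] [13. 31.] 72.7
[ 35. 193.] [ 323. -270.] [14. 54.] 73.2
[254. 244.] [ 429. -291.] [44. 83.] 3.6
delta cm [39.87 19.27  1.84] turn z -0.0 tilt [ 0.001 -0.    -1.   ]
[0.60226  0.105888]
```

>>> move_arm:
  deltas:
    - [[0, 0, 0], [4.8, 2.4, 0], 1]
    - [[0, 0, 0], [4.8, 2.4, 0], 1]
    - [[0, 0, 0], [4.8, 2.4, 0], 1]
    - [[0, 0, 0], [4.8, 2.4, 0], 1]
    - [[0, 0, 0], [4.8, 2.4, 0], 1]
    - [[0, 0, 0], [4.8, 2.4, 0], 1]
    - [[0, 0, 0], [4.8, 2.4, 0], 1]
    - [[0, 0, 0], [4.8, 2.4, 0], 1]

```text
t: 18.6
tool_pos: [0.602, 0.0927, 0.1658]
orientation: [0.688, 0.725, -0.001, -0.001]
force: [1.0, -0.4, -0.4]
width: 0.0442
grasp_force: 62.0
```

>>> move_arm:
  deltas:
    - [[0, 0, 0], [0.6, 0, 3], 1]
    - [[0, 0, 0], [0, 0, 3], 1]
    - [[0, 0, 0], [0, 0, 0], 1]
    - [[0, 0, 0], [0, 0, 0], 1]

```text
t: 19.1
tool_pos: [0.602, 0.0969, 0.1082]
orientation: [0.688, 0.725, -0.0, -0.0]
force: [0.3, -0.5, -0.4]
width: 0.0443
grasp_force: 62.0
```

```bash
python3 - <<'E'
from fb import *
s,w=look('w9');print(s['t'],s['tool_pos'],yaw(s),s['width'],s['grasp_force'])
go(s,[*cl(0,.072),.022],93)
save(w,'w9.png')
E
```

```text
19.1 [0.60203696 0.09692557 0.10821143] 92.98336273059337 0.04428915443117298 61.95217967033386
delta cm [0.09 0.07 8.62] turn z -0.0 tilt [-0. -0. -1.]
```

View pics/w9.png

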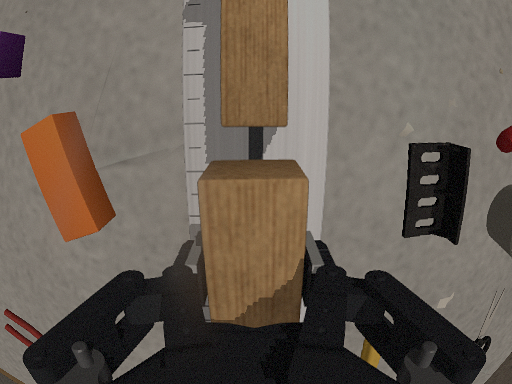

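Blank A is on the bed with its near edge at row 124. The held blank B has its front bottom edge at row 161 and its top edge at row 177.

```bash
python3 - <<'E'
from h import *
s,w=wl('w9')
c=lambda u,v,z:np.round([(onz('wrist',u,v,z,s)[:2]-O)@X*1000,(onz('wrist',u,v,z,s)[:2]-O)@Y*1000],1)
print('A end',c(222,124,.052),c(288,124,.052),'A far sides',c(221,20,.052),c(288,20,.052),'B front',c(254,161,.0986),c(201,178,.1386),c(307,178,.1386),'tcp',[(s['tool_pos'][:2]-O)@X,(s['tool_pos'][:2]-O)@Y])
E
```

```text
A end [-22.7 131.2] [ 21.4 131.2] A far sides [-23.1 202.6] [ 21.2 202.6] B front [ -1.3 115.2] [-22.2 116.5] [ 19.6 116.5] tcp [np.float64(-0.0006977347180174009), np.float64(0.07106281725080779)]
```

>>> move_arm:
  deltas:
    - [[0, 0, 0], [1, 0.1, 3], 1]
    - [[0, 0, 0], [0, 0, 3], 1]
    - [[0, 0, 0], [0, 0, 2], 1]
    - [[0, 0, 0], [0, 0, 0.5], 1]
    - [[0, 0, 0], [0, 0, 0.15], 1]
    - [[0, 0, 0], [0, 0, 0], 1]
    - [[0, 0, 0], [0, 0, 0], 0.2]
    - [[0, 0, 0], [0, 0, 0], 0.2]

```text
t: 20.15
tool_pos: [0.603, 0.1072, 0.0223]
orientation: [0.688, 0.725, 0.001, 0.0]
force: [0.2, -0.1, -0.9]
width: 0.0681
grasp_force: 0.0
```

>>> move_arm:
  deltas:
    - [[0, 0, 0], [0, 0, -4], 0.1]
    - [[0, 0, 0], [0, 0, -6], 0]
    - [[0, 0, 0], [0, 0, -6], 0]
    - [[0, 0, 0], [-6, 0, 0], 0]
    - [[0, 0, 0], [-6, 0, 0], 0]
    - [[0, 0, 0], [-3, 0, 0], 0]
    - [[0, 0, 0], [0, 0, 0], 0]
    - [[0, 0, 0], [0, 0, 0], 0]

```text
t: 21.15
tool_pos: [0.6105, -0.042, 0.1816]
orientation: [0.688, 0.725, 0.0, -0.0]
force: [-0.1, 0.0, -1.1]
width: 0.0857
grasp_force: 0.0
```

```bash
python3 - <<'E'
from fb import *
s,w=look('w10');print(s['t'],s['tool_pos'],yaw(s),s['width'],s['grasp_force'])
save(cv2.resize(w,(800,600),interpolation=cv2.INTER_CUBIC),'w10.png')
E
```

```text
21.15 [ 0.61047472 -0.04201212  0.18164011] 93.00989863991279 0.08572550428080998 0.0
```

View pics/w10.png

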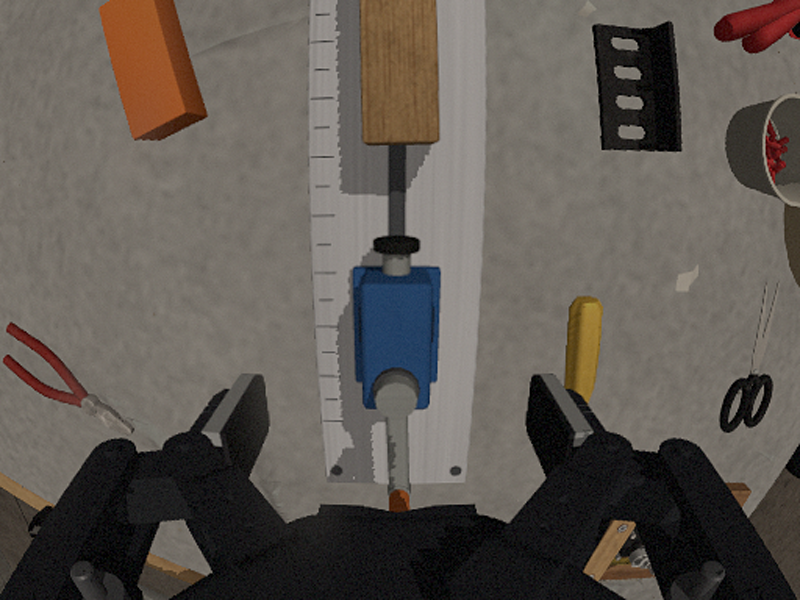

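The row's near end is at (400,143), the tail pad face at (397,238), the tailstock top at (397,330) and the pivot at (396,400). The screwdriver handle is at (585,340).

```bash
python3 - <<'E'
from h import *
s,w=wl('w10');k=.64
def c(l,u,v,z):
    p=onz('wrist',u*k,v*k,z,s)[:2];print(l,np.round([(p-O)@X*1000,(p-O)@Y*1000],1))
c('B end L',362,142,.052);c('B end R',439,142,.052);c('pad',397,237,.047);c('tail front',397,283,.062);c('L',363,330,.062);c('R',434,330,.062);c('pivot',396,395,.085);c('sd',570,320,.02)
p=cl(0,-.093);go(s,[*p,.031],93)
E
```

```text
B end L [-20.3  17. ]
B end R [24.2 17.1]
pad [ -0.1 -40.1]
tail front [ -0.1 -64.9]
L [-20.7 -94.3]
R [ 22.3 -94.4]
pivot [  -0.7 -126.4]
sd [ 126.5 -103.9]
delta cm [-2.49 -0.04 15.06] turn z 0.0 tilt [ 0.     0.001 -1.   ]
```

>>> move_arm:
  deltas:
    - [[0, 0, 0], [-2.2, 0, 4], 0.2]
    - [[0, 0, 0], [0, 0, 4], 0.2]
    - [[0, 0, 0], [0, 0, 4], 0.2]
    - [[0, 0, 0], [0, 0, 3], 0.2]
    - [[0, 0, 0], [0, 0, 0], 1]
    - [[0, 0, 0], [0, 0, 0], 1]
    - [[0, 0, 0], [0, 0, 0], 1]
    - [[0, 0, 0], [0, 0, 0], 1]
  force: 60

```text
t: 22.2
tool_pos: [0.6109, -0.0633, 0.0311]
orientation: [0.688, 0.726, 0.0, -0.001]
force: [-3.6, 5.6, -9.3]
width: 0.0429
grasp_force: 68.8
```

>>> move_arm:
  deltas:
    - [[0, 0, 0], [1, 0, 0], 1]
    - [[0, 0, 0], [1, 0, 0], 1]
    - [[0, 0, 0], [1, 0, 0], 1]
    - [[0, 0, 0], [1, 0, 0], 1]
    - [[0, 0, 0], [0.5, 0, 0], 1]

```text
t: 22.82
tool_pos: [0.6089, -0.0221, 0.0311]
orientation: [0.689, 0.725, -0.002, 0.001]
force: [-0.3, -9.6, -10.6]
width: 0.0431
grasp_force: 68.5
```

>>> move_arm:
  deltas:
    - [[0, 0, 0], [0.5, 0, 0], 1]
    - [[0, 0, 0], [0.4, 0, 0], 1]
    - [[0, 0, 0], [0.4, 0, 0], 1]
    - [[0, 0, 0], [0.4, 0, 0], 1]

```text
t: 23.32
tool_pos: [0.6081, -0.0055, 0.0311]
orientation: [0.689, 0.725, -0.002, 0.001]
force: [-0.2, -8.8, -10.4]
width: 0.0431
grasp_force: 68.5
```

```bash
python3 - <<'E'
from fb import *
s,w=look('w11');print(s['t'],s['tool_pos'],yaw(s),s['width'],s['grasp_force'],s['force'],(s['tool_pos'][:2]-O)@Y)
save(cv2.resize(w[0:240,150:360],None,fx=2.5,fy=2.5,interpolation=cv2.INTER_CUBIC),'w11.png')
E
```

```text
23.325 [ 0.60808418 -0.00548622  0.03105603] 92.93951131007003 0.04308210700850276 68.52253317832947 [ -0.20020045  -8.81345298 -10.44931573] -0.031526104712271276
```

View pics/w11.png

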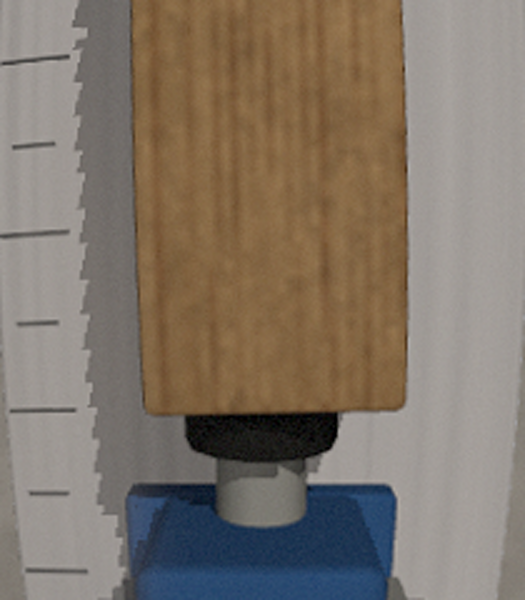

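The pad is now close behind the row's end (black/brown boundary at crop row 412, pad rear at 460). I've reached the picture limit, and in fact viewed 15, one over the 14 allowed, so from here I'll measure numerically. The camera moves with the tailstock, so the pad's rear-edge row shows the spring travel directly.

```bash
cat > sp.py <<'E'
from h import *
def sp(w,s):
    g=cv2.cvtColor(w,cv2.COLOR_RGB2GRAY).astype(float);p=g[150:215,249:260].mean(1)
    d=np.diff(p)
    def sub(i):
        a,b,c=np.abs(d[i-1:i+2]);return i+150.5+.5*(a-c)/(a-2*b+c+1e-9)
    i=int(d.argmin());j=i+3+int(d[i+3:].argmax());print('front',round(sub(i),2),'rear',round(sub(j),2),'y',round(((s['tool_pos'][:2]-O)@Y)*1000,2),'F',np.round(s['force'],1),'t',s['t'])
E
python3 - <<'E'
from sp import *
s,w=wl('w11');sp(w,s)
g=cv2.cvtColor(w,cv2.COLOR_RGB2GRAY);print(g[150:215,249:260].mean(1).astype(int).tolist())
M=np.array(_ci('wrist')['mount']);
# rows for pad rear at z .047 as function of y
for y in(-42,-40,-38,-36):
    rows=[(onz('wrist',254,v,.047,s)[:2]-O)@Y*1000 for v in(180,184,188)]
print(rows)
E
```

```text
Traceback (most recent call last):
  File "sp.py", line 7, in sp
    i=int(d.argmin());j=i+3+int(d[i+3:].argmax());print('front',round(sub(i),2),'rear',round(sub(j),2),'y',round(((s['tool_pos'][:2]-O)@Y)*1000,2),'F',np.round(s['force'],1),'t',s['t'])
                                                                                                                                                                ~^^^^^^^^^
KeyError: 'force'
```

>>> move_arm:
  deltas:
    - [[0, 0, 0], [0.3, 0, 0], 1]
    - [[0, 0, 0], [0.3, 0, 0], 1]
    - [[0, 0, 0], [0, 0, 0], 1]

```text
t: 23.75
tool_pos: [0.6078, 0.0006, 0.0311]
orientation: [0.689, 0.725, -0.002, 0.001]
force: [-0.5, -9.7, -11.5]
width: 0.0431
grasp_force: 68.6
```

```bash
python3 -c "
from sp import *
s,w=look('w12');sp(w,s)"
```

```text
front 171.43 rear 186.56 y -25.4 F [ -0.5  -9.7 -11.5] t 23.75
```

>>> move_arm:
  deltas:
    - [[0, 0, 0], [0.2, 0, 0], 1]
    - [[0, 0, 0], [0.2, 0, 0], 1]
    - [[0, 0, 0], [0, 0, 0], 1]

```text
t: 24.18
tool_pos: [0.6076, 0.0043, 0.0311]
orientation: [0.689, 0.725, -0.002, 0.002]
force: [0.0, -8.6, -10.6]
width: 0.0428
grasp_force: 68.6
```

```bash
python3 -c "
from sp import *
s,w=look('w13');sp(w,s)"
```

```text
front 172.45 rear 187.43 y -21.69 F [  0.   -8.6 -10.6] t 24.175
```

```bash
python3 -c "
from sp import *
for n in('w11','w12','w13'):
    s,w=wl(n);s['force']=np.zeros(3);s['t']=0;sp(w,s)
    print([round((onz('wrist',254,v,.045,s)[:2]-O)@Y*1000,1) for v in(165,171,185,187)])
"
```

```text
front 165.12 rear 184.54 y -31.53 F [0. 0. 0.] t 0
[np.float64(15.7), np.float64(12.9), np.float64(6.4), np.float64(5.5)]
front 171.43 rear 186.56 y -25.4 F [0. 0. 0.] t 0
[np.float64(21.8), np.float64(19.0), np.float64(12.6), np.float64(11.6)]
front 172.45 rear 187.43 y -21.69 F [0. 0. 0.] t 0
[np.float64(25.5), np.float64(22.8), np.float64(16.3), np.float64(15.3)]
```

>>> move_arm:
  deltas:
    - [[0, 0, 0], [0.2, 0, 0], 1]
    - [[0, 0, 0], [0.2, 0, 0], 1]
    - [[0, 0, 0], [0, 0, 0], 1]

```text
t: 24.6
tool_pos: [0.6074, 0.0083, 0.0311]
orientation: [0.689, 0.725, -0.002, 0.002]
force: [-0.3, -10.0, -11.1]
width: 0.043
grasp_force: 68.6
```

```bash
python3 -c "
from sp import *
s,w=look('w14');sp(w,s)"
```

```text
front 172.26 rear 187.23 y -17.69 F [ -0.3 -10.  -11.1] t 24.6
```

Spring travel while the row slides is steady at about 1.3 mm. I'll keep going until the head pad stops the row.

>>> move_arm:
  deltas:
    - [[0, 0, 0], [0.2, 0, 0], 1]
    - [[0, 0, 0], [0, 0, 0], 1]

```text
t: 24.9
tool_pos: [0.6073, 0.0102, 0.0311]
orientation: [0.689, 0.725, -0.002, 0.002]
force: [-0.6, -8.7, -11.2]
width: 0.0433
grasp_force: 68.6
```

```bash
python3 -c "
from sp import *
s,w=look('w15');sp(w,s)"
```

```text
front 173.27 rear 187.69 y -15.79 F [ -0.6  -8.7 -11.2] t 24.9
```

>>> move_arm:
  deltas:
    - [[0, 0, 0], [0.2, 0, 0], 1]
    - [[0, 0, 0], [0, 0, 0], 1]

```text
t: 25.2
tool_pos: [0.6072, 0.0121, 0.0311]
orientation: [0.689, 0.725, -0.002, 0.002]
force: [0.4, -10.0, -10.7]
width: 0.043
grasp_force: 68.6
```

```bash
python3 -c "
from sp import *
s,w=look('w16');sp(w,s)"
```

```text
front 177.52 rear 191.66 y -13.91 F [  0.4 -10.  -10.7] t 25.2
```

The row has met the head pad, with about 3.3 mm of spring travel. I'll back off 1 mm, release, rise, and measure the nut.

>>> move_arm:
  deltas:
    - [[0, 0, 0], [-0.1, 0, 0], 1]
    - [[0, 0, 0], [0, 0, 0], 1]

```text
t: 25.5
tool_pos: [0.6072, 0.0121, 0.0311]
orientation: [0.689, 0.725, -0.002, 0.001]
force: [-1.5, -6.9, -10.0]
width: 0.043
grasp_force: 68.7
```

```bash
python3 -c "
from sp import *
s,w=look('w17');sp(w,s)
s,w=wl('w6')
a=onz('wrist',218,22,.098,s);b=onz('wrist',308,43,.098,s);d=(b-a)[:2];print('bar angle vs X deg',np.degrees(np.arctan2(d@Y,d@X)))"
```

```text
Traceback (most recent call last):
  File "sp.py", line 7, in sp
    i=int(d.argmin());j=i+3+int(d[i+3:].argmax());print('front',round(sub(i),2),'rear',round(sub(j),2),'y',round(((s['tool_pos'][:2]-O)@Y)*1000,2),'F',np.round(s['force'],1),'t',s['t'])
                                                                                             ~~~^^^
  File "sp.py", line 6, in sub
    a,b,c=np.abs(d[i-1:i+2]);return i+150.5+.5*(a-c)/(a-2*b+c+1e-9)
    ^^^^^
ValueError: not enough values to unpack (expected 3, got 2)
```

>>> move_arm:
  deltas:
    - [[0, 0, 0], [0, 0, 0], 0.2]
    - [[0, 0, 0], [0, 0, 0], 0.2]
    - [[0, 0, 0], [0, 0, -5], 0.2]
    - [[0, 0, 0], [0, 0, -5], 0]
    - [[0, 0, 0], [0, 0, -5], 0]
    - [[0, 0, 0], [0, 0, -2], 0]
    - [[0, 0, 0], [3, 0, 0], 0]
    - [[0, 0, 0], [5, 0, 0], 0]

```text
t: 26.55
tool_pos: [0.6036, 0.0939, 0.2017]
orientation: [0.689, 0.724, 0.0, 0.001]
force: [0.5, 1.0, -0.1]
width: 0.0851
grasp_force: 0.0
```

>>> move_arm:
  deltas:
    - [[0, 0, 0], [5, 0, 0], 0]
    - [[0, 0, 0], [4, 0, 0], 0]
    - [[0, 0, 0], [0, 0, 0], 0]
    - [[0, 0, 0], [0, 0, 0], 0]

```text
t: 27.05
tool_pos: [0.5985, 0.1838, 0.2011]
orientation: [0.688, 0.725, -0.0, 0.0]
force: [-0.0, -1.1, 0.3]
width: 0.0852
grasp_force: 0.0
```

```bash
cat > nut.py <<'E'
from h import *
def nut(s,w):
    # bar top plane z=.098: dark pixels near nut axis, in clamp frame
    c=cl(0,.29);pts=[];wh=[]
    hsv=cv2.cvtColor(w,cv2.COLOR_RGB2HSV)
    for v in range(0,384):
        for u in range(120,400):
            h,S,V=hsv[v,u]
            if V<45 or (V>140 and S<50):
                p=onz('wrist',u,v,.098,s)[:2]-c;q=np.array([p@X,p@Y])*1000
                if np.hypot(*q)<28:(pts if V<45 else wh).append(q)
    pts=np.array(pts,np.float32);wh=np.array(wh,np.float32)
    print('dark',len(pts),'white',len(wh),wh.mean(0) if len(wh) else None)
    if len(pts):print(cv2.minAreaRect(pts), pts.mean(0))
E
python3 - <<'E'
from nut import *
s,w=look('w18');print(s['t'],s['tool_pos'],yaw(s));nut(s,w)
c=lambda u,v,z:np.round([(onz('wrist',u,v,z,s)[:2]-O)@X*1000,(onz('wrist',u,v,z,s)[:2]-O)@Y*1000],1)
# row of blanks: brown mask
hsv=cv2.cvtColor(w,cv2.COLOR_RGB2HSV);m=cv2.inRange(hsv,(8,80,85),(20,220,255))
cs,_=cv2.findContours(m,cv2.RETR_EXTERNAL,cv2.CHAIN_APPROX_NONE)
for k in cs:
  if cv2.contourArea(k)>800:
    p=np.array([c(u,v,.052) for u,v in k[:,0]]);print('brown clamp',p.min(0),p.max(0),cv2.minAreaRect(p.astype(np.float32)))
E
```

```text
27.05 [0.59853693 0.18378856 0.20109746] 93.01487630068499
dark 873 white 330 [-0.66568255  1.1507688 ]
((-1.2784624099731445, -9.024784088134766), (28.627391815185547, 42.630184173583984), 75.82711791992188) [ 1.7468253 -4.3456616]
brown clamp [331.5 -78.4] [463.6 115. ] ((375.6556396484375, 3.8400039672851562), (89.50506591796875, 211.27542114257812), 27.57101058959961)
brown clamp [-202.3   40.5] [-119.4  159.5] ((-157.91880798339844, 99.96665954589844), (62.57283020019531, 107.23091888427734), 18.218463897705078)
brown clamp [-22.3  30.3] [ 23.9 248.5] ((0.9291973114013672, 139.08641052246094), (45.43684387207031, 218.290283203125), 1.0120317935943604)
```

>>> move_arm:
  deltas:
    - [[0, 0, 0], [5, 0, 0], 0.4]
    - [[0, 0, 0], [5, 0, 0], 0.4]
    - [[0, 0, 0], [3.1, 0, 0], 0.4]
    - [[0, 0, -10.7], [0, 0, 0], 0.4]
    - [[0, 0, -10.7], [0, 0, 0], 0.4]
    - [[0, 0, -10.7], [0, 0, 0], 0.4]
    - [[0, 0, -10.7], [0, 0, 0], 0.4]
    - [[0, 0, -10.7], [0, 0, 0], 0.4]

```text
t: 28.1
tool_pos: [0.5924, 0.3133, 0.2014]
orientation: [0.286, 0.958, -0.0, 0.0]
force: [-0.6, -0.4, -0.3]
width: 0.0509
grasp_force: 0.0
```

>>> move_arm:
  deltas:
    - [[0, 0, -10.7], [0, 0, 0], 0.4]
    - [[0, 0, -10.7], [0, 0, 0], 0.4]
    - [[0, 0, -1.1], [0, 0, 0], 0.4]
    - [[0, 0, 0], [0, 0, 0], 0.4]
    - [[0, 0, 0], [0, 0, 0], 0.4]

```text
t: 28.72
tool_pos: [0.5918, 0.3146, 0.2014]
orientation: [0.097, 0.995, -0.0, 0.0]
force: [0.0, 0.2, -0.0]
width: 0.0513
grasp_force: 0.0
```

```bash
python3 - <<'E'
from nut import *
s,w=look('w19');print(s['t'],s['tool_pos'],yaw(s),s['joint_positions']);nut(s,w)
go(s,[*cl(0,.289),.076],169)
_,w=wl('w17');g=cv2.cvtColor(w,cv2.COLOR_RGB2GRAY)
for n in('w16','w17'):
    g=cv2.cvtColor(wl(n)[1],cv2.COLOR_RGB2GRAY);print(g[168:212,249:260].mean(1).astype(int).tolist())
E
```

```text
28.725 [0.59182203 0.31455239 0.20140734] 168.8549130217851 [ 4.37787524e-01  2.80520754e-01  1.07106157e+00 -2.26892130e-05
  1.79002316e+00 -9.38495273e-01]
dark 642 white 674 [11.57379   -1.8039299]
((-5.09874153137207, -10.076435089111328), (33.10655212402344, 45.93953323364258), 76.22237396240234) [-1.0322537 -2.1919596]
delta cm [ 6.000e-02 -1.000e-02  1.254e+01] turn z -0.1 tilt [-0. -0. -1.]
[108, 110, 107, 106, 104, 102, 102, 98, 96, 75, 34, 12, 15, 15, 13, 21, 26, 23, 26, 24, 25, 24, 25, 20, 56, 76, 80, 89, 97, 98, 98, 96, 115, 121, 119, 120, 120, 120, 121, 119, 121, 123, 96, 56]
[108, 108, 109, 107, 103, 102, 101, 98, 97, 72, 32, 11, 14, 14, 17, 24, 27, 26, 24, 26, 23, 24, 22, 21, 52, 76, 80, 91, 97, 98, 98, 97, 115, 120, 119, 120, 121, 120, 120, 120, 120, 123, 93, 53]
```

>>> move_arm:
  deltas:
    - [[0, 0, 0], [0, 0, 5], 0.4]
    - [[0, 0, 0], [0, 0, 5], 0.4]
    - [[0, 0, 0], [0, 0, 2.5], 0.4]
    - [[0, 0, 0], [0, 0, 0], 1]
    - [[0, 0, 0], [0, 0, 0], 1]
    - [[0, 0, 0], [0, 0, 0], 1]
    - [[0, 0, 0], [0, 0, 0], 1]
    - [[0, 0, 0], [0, 0, 0], 1]
  force: 40

```text
t: 29.78
tool_pos: [0.5923, 0.3148, 0.0786]
orientation: [0.096, 0.995, 0.0, 0.001]
force: [-2.4, -4.1, 6.2]
width: 0.0129
grasp_force: 42.4
```

```bash
python3 - <<'E'
from h import *
s=sense();print(s['tool_pos'],yaw(s),s['width'],s['force'],s['moment'],s['grasp_force'])
E
```

```text
[0.59234419 0.31481414 0.07856379] 168.97939923737263 0.012946924012370667 [-2.42136403 -4.08108706  6.24466442] [-0.53195474  0.40120506  0.02305942] 42.42145299911499
```

>>> move_arm:
  deltas:
    - [[0, 0, 9], [0, 0, 0], 1]
    - [[0, 0, 9], [0, 0, 0], 1]
    - [[0, 0, 9], [0, 0, 0], 1]
    - [[0, 0, 9], [0, 0, 0], 1]
    - [[0, 0, 9], [0, 0, 0], 1]
    - [[0, 0, 9.7], [0, 0, 0], 1]
    - [[0, 0, 0], [0, 0, 0], 1]
    - [[0, 0, 0], [0, 0, 0], 1]

```text
t: 30.78
tool_pos: [0.5925, 0.3148, 0.0785]
orientation: [0.543, 0.84, 0.001, 0.001]
force: [-1.3, -4.4, 5.5]
width: 0.013
grasp_force: 42.4
```

```bash
python3 - <<'E'
from h import *
s=sense();print(s['tool_pos'],yaw(s),s['width'],s['force'],s['moment'],s['grasp_force'])
E
```

```text
[0.59246944 0.31476392 0.07854882] 114.27062039153675 0.012961895424404783 [-1.29178772 -4.35557873  5.54087032] [-0.65917741  0.27782249 -0.03991729] 42.42102921009064
```

>>> move_arm:
  deltas:
    - [[0, 0, 0], [0, 0, 0], 0.4]
    - [[0, 0, 0], [0, 0, 0], 0.4]
    - [[0, 0, 0], [0, 0, -5], 0.4]
    - [[0, 0, 0], [0, 0, -5], 0.4]
    - [[0, 0, 10.6], [0, 0, -2.5], 0]
    - [[0, 0, 10.6], [0, 0, 0], 0]
    - [[0, 0, 0], [-5, 0, 0], 0]
    - [[0, 0, 0], [-5, 0, 0], 0]

```text
t: 31.78
tool_pos: [0.597, 0.2147, 0.2009]
orientation: [0.687, 0.727, 0.0, -0.0]
force: [0.8, -0.9, 0.1]
width: 0.0856
grasp_force: 0.0
```

>>> move_arm:
  deltas:
    - [[0, 0, 0], [-3, 0, 0], 0]
    - [[0, 0, 0], [0, 0, 0], 0]
    - [[0, 0, 0], [0, 0, 0], 0]

```text
t: 32.15
tool_pos: [0.5987, 0.1858, 0.2013]
orientation: [0.688, 0.726, 0.0, -0.0]
force: [-1.0, 0.8, -0.8]
width: 0.0851
grasp_force: 0.0
```

```bash
python3 - <<'E'
from nut import *
s,w=look('w20');print(s['t'],s['tool_pos'],yaw(s));nut(s,w)
c=cl(0,.29);hsv=cv2.cvtColor(w,cv2.COLOR_RGB2HSV);L=np.full((29,29),' ')
for v in range(0,200):
  for u in range(180,330):
    p=onz('wrist',u,v,.098,s)[:2]-c;x,y=int(round(p@X*500)),int(round(p@Y*500))
    if abs(x)<15 and abs(y)<15:
        h,S,V=[int(k) for k in hsv[v,u]]
        L[14-y,14+x]='#' if V<50 else 'W' if V>150 and S<50 else 'R' if (h<8 or h>172) and S>150 else 'b' if 95<h<125 and S>120 else '.'
print('\n'.join(''.join(r) for r in L))
E
```

```text
32.15 [0.59869986 0.18580202 0.20125597] 93.1150991036635
dark 764 white 331 [1.2128612 3.2589846]
((0.34070253372192383, -3.074190139770508), (14.57422161102295, 45.1668586730957), 20.85733413696289) [ 1.0558366 -5.266157 ]
.............................
.............................
.............................
.............................
.............................
.........#WW##...............
........##.W.##bbb...........
....bbbb##.WW##bbbbbbbbbb....
....bbbb###WW.##bbbbbbbbb....
WWW.bbbb###WWW##..bbbbbbbWWWW
WWW.bbbbb##.WW##...bbbbbbWWWW
WWW.bbbbb###WW.##...bbbbbbWWW
WWWbbbb...##.W.##....bbbb.WWW
WW.bbbb...########....bbbbWWW
WW.bbbb...########....bbbbWWW
WW.bbbb...########....bbb.WWW
W..bbb.....#######.....bb.WWW
WW.bbb.....########....bb.WWW
WW.bbb......#######....bbbWWW
W..bbb......########..bbbbWWW
W..bbb......########..bbbbWWW
...bbbb......#######..bbbbWWW
...bbbb......########bbbbbWWW
...bbbbb......#######bbbb.WWW
...bbbbbb.....######bbbbbbWWW
...bbbbbbbb.#.######bbbbb.WWW
...bbbbbbbbbbbb###bbbbbbb.WWW
...bbbbbbbbbbbbbbbbbbbbbb.WWW
...bbbbbbbbbbbbbbbbbbbbbb.WWW
```

Bar angle 69° ≈ 1.2 rad, so the nut is at the mark. On to the lever.

>>> move_arm:
  deltas:
    - [[0, 0, 0], [-4.8, 0, -2], 0.4]
    - [[0, 0, 0], [-4.8, 0, 0], 0.4]
    - [[0, 0, 0], [-4.8, 0, 0], 0.4]
    - [[0, 0, 0], [-4.8, 0, 0], 0.4]
    - [[0, 0, 0], [-4.8, 0, 0], 0.4]
    - [[0, 0, 0], [-4.8, 0, 0], 0.4]
    - [[0, 0, 0], [0, 0, 0], 0.4]
    - [[0, 0, 0], [0, 0, 0], 0.4]

```text
t: 33.2
tool_pos: [0.6146, -0.1013, 0.2212]
orientation: [0.687, 0.726, 0.0, -0.0]
force: [-0.3, 0.1, -0.5]
width: 0.0512
grasp_force: 0.0
```

```bash
python3 - <<'E'
from h import *
s,w=look('w21');print(s['t'],s['tool_pos'],yaw(s),s['width'])
c=lambda p:np.round([(p[:2]-O)@X*1000,(p[:2]-O)@Y*1000],1)
hsv=cv2.cvtColor(w,cv2.COLOR_RGB2HSV);m=cv2.inRange(hsv,(3,180,90),(16,255,255))
cs,_=cv2.findContours(m,cv2.RETR_EXTERNAL,cv2.CHAIN_APPROX_NONE)
for k in cs:
  if cv2.contourArea(k)>20: b=cv2.boundingRect(k);print(b,c(onz('wrist',b[0]+b[2]/2,b[1]+b[3]-b[2]/2,.115,s)),c(onz('wrist',b[0]+b[2]/2,b[1]+b[2]/2,.115,s)))
m=cv2.inRange(hsv,(8,80,85),(20,220,255))
cs,_=cv2.findContours(m,cv2.RETR_EXTERNAL,cv2.CHAIN_APPROX_NONE)
for k in cs:
  if cv2.contourArea(k)>800:
    p=np.array([c(onz('wrist',u,v,.052,s)) for u,v in k[:,0]]);print('brown clamp',p.min(0),p.max(0))
g=cv2.cvtColor(w,cv2.COLOR_RGB2GRAY)
print('tcp',c(s['tool_pos']))
E
```

```text
33.2 [ 0.61459173 -0.10127488  0.22116041] 93.15941179455261 0.051189166585072124
(248, 179, 14, 22) [   1.6 -132.3] [   1.6 -125. ]
(92, 0, 51, 41) [-120.8   32.9] [-120.3   23.1]
brown clamp [ 177.1 -347.5] [ 362.  -247.8]
brown clamp [-20.4  26.7] [23.2 59.2]
brown clamp [-188.6   26.4] [-118.2   81.9]
tcp [   1.3 -127.5]
```

>>> move_arm:
  deltas:
    - [[0, 0, 0], [-0.25, 0, 5], 0.4]
    - [[0, 0, 0], [0, 0, 5], 0.4]
    - [[0, 0, 0], [0, 0, 2.9], 0.4]
    - [[0, 0, 0], [0, 0, 0], 1]
    - [[0, 0, 0], [0, 0, 0], 1]
    - [[0, 0, 0], [0, 0, 0], 1]
    - [[0, 0, 0], [0, 0, 0], 1]
  force: 50

```text
t: 34.12
tool_pos: [0.6153, -0.1043, 0.0947]
orientation: [0.687, 0.726, 0.001, 0.001]
force: [-1.5, 3.6, 4.2]
width: 0.012
grasp_force: 49.4
```

>>> move_arm:
  deltas:
    - [[0, 0, 0], [-0.1, 0, 0], 1]
    - [[0, 0, 0], [-0.1, 0, 0], 1]
    - [[0, 0, 0], [-0.1, 0, 0], 1]
    - [[0, 0, 0], [0, 0, 0], 1]

```text
t: 34.62
tool_pos: [0.6154, -0.1069, 0.0946]
orientation: [0.687, 0.726, 0.002, 0.001]
force: [-3.1, 6.1, 5.2]
width: 0.012
grasp_force: 49.6
```

```bash
python3 - <<'E'
from h import *
s,w=look('w22');c=lambda p:np.round([(p[:2]-O)@X*1000,(p[:2]-O)@Y*1000],1)
print(s['tool_pos'],c(s['tool_pos']),yaw(s),s['width'],s['force'],s['moment'])
s1,w1=wl('w21')
for n,(q,im) in(('w21',(s1,w1)),('w22',(s,w))):
    # pad black band just below row end: profile in clamp y at z .045 along x=+8
    g=cv2.cvtColor(im,cv2.COLOR_RGB2GRAY);print(n,[(int(v),float(c(onz('wrist',256,v,.047,q))[1]),int(g[v,253:259].mean())) for v in range(0,130,1) if 0<c(onz('wrist',256,v,.047,q))[1]<45][::1][:45])
E
```

```text
[ 0.61539479 -0.10686556  0.0946329 ] [   1.8 -133.2] 93.14797681216976 0.012049725847904568 [-3.12828391  6.06009546  5.17077719] [0.96937839 0.3887132  0.00892642]
w21 [(14, 44.0, 96), (15, 42.8, 96), (16, 41.7, 97), (17, 40.5, 97), (18, 39.3, 96), (19, 38.2, 95), (20, 37.0, 95), (21, 35.9, 95), (22, 34.7, 96), (23, 33.6, 96), (24, 32.4, 96), (25, 31.3, 95), (26, 30.2, 94), (27, 29.0, 89), (28, 27.9, 62), (29, 26.7, 40), (30, 25.6, 17), (31, 24.5, 11), (32, 23.4, 12), (33, 22.2, 19), (34, 21.1, 25), (35, 20.0, 22), (36, 18.9, 15), (37, 17.7, 3), (38, 16.6, 64), (39, 15.5, 69), (40, 14.4, 77), (41, 13.3, 99), (42, 12.2, 52), (43, 11.1, 62), (44, 9.9, 60), (45, 8.8, 62), (46, 7.7, 63), (47, 6.6, 63), (48, 5.5, 62), (49, 4.4, 62), (50, 3.3, 63), (51, 2.2, 62), (52, 1.1, 61)]
w22 [(0, 9.7, 63), (1, 9.0, 63), (2, 8.3, 60), (3, 7.6, 65), (4, 6.8, 65), (5, 6.1, 64), (6, 5.4, 65), (7, 4.7, 68), (8, 4.0, 63), (9, 3.3, 63), (10, 2.6, 64), (11, 1.9, 64), (12, 1.2, 63), (13, 0.5, 63)]
```

I'll cage the peg loosely (about 18 mm opening) so the push is purely tangential, and swing it closed.

>>> move_arm:
  deltas:
    - [[0, 0, 0], [0.1, 0, 0], 0.78]
    - [[0, 0, 0], [0, 0, 0], 0.78]
    - [[0, 0, 10.2], [0.12, -1.33, 0], 0.78]
    - [[0, 0, 10.2], [0.12, -1.33, 0], 0.78]
    - [[0, 0, 10.2], [0.12, -1.33, 0], 0.78]
    - [[0, 0, 0], [0, 0, 0], 0.78]

```text
t: 35.42
tool_pos: [0.5755, -0.0989, 0.0925]
orientation: [0.855, 0.519, -0.0, 0.0]
force: [-0.6, 0.7, -0.4]
width: 0.0188
grasp_force: 0.0
```

```bash
python3 - <<'E'
from h import *
s=sense();c=lambda p:np.array([(p[:2]-O)@X*1000,(p[:2]-O)@Y*1000])
p=c(s['tool_pos'])-[0,-56.5];print(p,np.hypot(*p),np.degrees(np.arctan2(p[0],-p[1])),yaw(s),s['width'],s['force'],s['moment'])
E
```

```text
[-37.59600387 -66.57485953] 76.45699071084854 -29.45418762103263 62.57068883130865 0.01879454565055523 [-0.57223458  0.66145815 -0.44809762] [-0.03960751 -0.02710716 -0.02702199]
```

>>> move_arm:
  deltas:
    - [[0, 0, 10.2], [0.12, -1.33, 0], 0.78]
    - [[0, 0, 10.2], [0.12, -1.33, 0], 0.78]
    - [[0, 0, 10.2], [0.12, -1.33, 0], 0.78]
    - [[0, 0, 10.2], [0.12, -1.33, 0], 0.78]
    - [[0, 0, 10.2], [0.12, -1.33, 0], 0.78]
    - [[0, 0, 9.5], [0.12, -1.25, 0], 0.78]
    - [[0, 0, 0], [0, 0, 0], 0.78]
    - [[0, 0, 0], [0, 0, 0], 0.78]

```text
t: 36.42
tool_pos: [0.5359, -0.0346, 0.0924]
orientation: [1.0, 0.02, 0.0, -0.0]
force: [0.1, -0.9, 0.2]
width: 0.0184
grasp_force: 0.2
```

```bash
cat > lv.py <<'E'
from h import *
s=sense();c=lambda p:np.array([(p[:2]-O)@X*1000,(p[:2]-O)@Y*1000])
p=c(s['tool_pos'])-[0,-56.5];print(s['t'],p,np.hypot(*p),np.degrees(np.arctan2(p[0],-p[1])),yaw(s),s['width'],s['force'],s['moment'])
E
python3 lv.py
```

```text
36.425 [-73.74292868  -0.26958855] 73.74342145850576 -89.79053968080936 2.2392904398185647 0.018435710048281397 [ 0.11710521 -0.89129939  0.18561819] [-0.01696467 -0.06339397 -0.05235869]
```

>>> move_arm:
  deltas:
    - [[0, 0, 0], [0, -0.15, 0], 0.78]
    - [[0, 0, 0], [0, -0.15, 0], 0.78]
    - [[0, 0, 0], [0, 0, 0], 0.78]

```text
t: 36.8
tool_pos: [0.5358, -0.0342, 0.0924]
orientation: [1.0, 0.017, 0.0, 0.002]
force: [0.3, -10.7, -2.0]
width: 0.0186
grasp_force: 5.0
```

```bash
python3 lv.py
```

```text
36.8 [-73.76752609   0.10905589] 73.76760669917188 -90.08470444578785 1.9931765118899925 0.01862878096803011 [  0.29921271 -10.67250178  -1.96805977] [-1.56033492 -0.25013641  0.02674842]
```

The closed stop is reached (10.7 N push). Backing off, rising and checking.

>>> move_arm:
  deltas:
    - [[0, 0, 0], [0, 0.3, 0], 0.6]
    - [[0, 0, 0], [0, 0, 0], 0.4]
    - [[0, 0, 0], [0, 0, -5], 0.4]
    - [[0, 0, 0], [0, 0, -5], 0.4]
    - [[0, 0, 0], [-4, 0, -5], 0]
    - [[0, 0, 0], [-4, 0, 0], 0]
    - [[0, 0, 0], [0, 0, 0], 0]
    - [[0, 0, 0], [0, 0, 0], 0]

```text
t: 37.8
tool_pos: [0.4569, -0.0369, 0.2409]
orientation: [1.0, 0.018, 0.0, -0.0]
force: [-0.2, 0.2, -0.5]
width: 0.0852
grasp_force: 0.0
```

```bash
python3 - <<'E'
from h import *
s,w=look('w23');print(s['t'],s['tool_pos'],yaw(s))
c=lambda p:np.round([(p[:2]-O)@X*1000,(p[:2]-O)@Y*1000],1)
hsv=cv2.cvtColor(w,cv2.COLOR_RGB2HSV);C=lambda u,v,z:c(onz('wrist',u,v,z,s))
for nm,lo,hi,z,am in(('orange',(3,180,90),(16,255,255),.11,20),('brown',(8,80,85),(20,220,255),.052,800),('blue',(100,130,50),(120,255,255),.062,300)):
  cs,_=cv2.findContours(cv2.inRange(hsv,lo,hi),cv2.RETR_EXTERNAL,cv2.CHAIN_APPROX_NONE)
  for k in cs:
    if cv2.contourArea(k)>am: p=np.array([C(u,v,z) for u,v in k[:,0]]);print(nm,cv2.boundingRect(k),p.min(0),p.max(0),[np.round(t,1) for t in cv2.minAreaRect(p.astype(np.float32))])
# map around tail front, z .045, 1.5mm/char
L=np.full((20,70),' ')
for v in range(384):
  for u in range(512):
    x,y=C(u,v,.047)
    i,j=int(round((30-x)/3)),int(round((60-y)/1.5))
    if 0<=i<20 and 0<=j<70:
      h,S,V=[int(k) for k in hsv[v,u]];L[i,j]='#' if V<45 else 'b' if 95<h<125 and S>120 else 'n' if 8<=h<=20 and S>80 else 'g' if S<60 else '.'
print('\n'.join(''.join(r) for r in L))
E
```

```text
37.8 [ 0.45688313 -0.0369103   0.24088299] 2.034404731029377
orange (102, 163, 45, 49) [-183.4   51.7] [-133.   104.8] [array([-158.2,   74.1]), array([36.1, 55.5]), np.float64(18.8)]
orange (251, 92, 14, 14) [-82.  -64.9] [-69.9 -53. ] [array([-76., -59.]), array([11.9, 12.1]), np.float64(88.9)]
brown (436, 175, 62, 101) [-322.1 -417.9] [-163.2 -332.3] [array([-244.2, -375.3]), array([ 30. , 175.9]), np.float64(69.7)]
brown (102, 150, 88, 63) [-206.9   21.8] [-130.5  139.2] [array([-168.3,   80.2]), array([ 45. , 113.7]), np.float64(18.4)]
brown (487, 98, 25, 77) [-161.4 -451.6] [ -45.9 -383. ] [array([-107.5, -412.9]), array([114.9,  59.6]), np.float64(9.5)]
brown (30, 18, 150, 63) [-22.4  26.6] [ 23.5 244.4] [array([  0.7, 135.4]), array([ 45.3, 217.8]), np.float64(0.9)]
blue (0, 256, 50, 106) [-599.6  259. ] [-283.   582.9] [array([-434.7,  429.1]), array([ 98.5, 445.1]), np.float64(54.2)]
blue (194, 14, 79, 39) [-23.2 -76.5] [20.   7.6] [array([ -1.6, -34.4]), array([83.9, 43. ]), np.float64(89.3)]
gggggggggggggggggggggggggggggggggggggggggggggggggggggggggggggggggggggg
gggggggggg
[... 638 characters left out ...]
nnnnnnnnnnnnn.gggg##ggggbbbbbbbbbbbbbbbbbbbbbbbbbbbbbbbbbbbbb
nnnnnnnnnnnnnnnnnnnnnnnggggg#ggggbbbbbbbbbbbbbbbbbbbbbbbbbbbbbbbbbbbbb
nnnnnnnnnnnnnnnnnnnnnnnggg#g#ggggbbbbbbbbbbbbbbbbbbbbbbbbbbbbbbbbbbbbb
nnnnnnnnnnnnnnnnnnnnnn.gg#g##ggggbbbbbbbbbbbbbbbbbbbbbbbbbbbbbbbbbbbbb
nnnnnnnnnnnnnnnnnnnnnn..ggg#####gbbbbbbbbbbbbbbbbbbbbbbbbbbbbbbbbbbbbb
nnnnnnnnnnnnnnnnnnnnnn..gggg###ggbbbbbbbbbbbbbbbbbbbbbbbbbbbbbbbbbbbbb
nnnnnnnnnnnnnnnnnnnnnnnn..nnggggggbbbbbbbbbbbbbbbbbbbbbbbbbbbbbbbbbbbb
nnnnnnn..n...g.g............ggggggg..##...############################
nnn...nnn...gg.nn....g.....gggggggggg.....#.#######################.##
ggggggggggggggggggggggggggggggggggggg.bbbbbbbbbbbbbbbbbbbbbbbbbbbbbbbb
```

```bash
python3 -c "
from workcell import *
print(job_done())"
```

```text
the job is handed in; nothing more can be done
None
```

I handed the job in at about 38 s with both blanks clamped in one row, the nut at the red mark (about 1.2 rad), the lever against its closed stop and the tail spring pressed in roughly 9–11 mm; I haven't seen a verdict, and I viewed 15 pictures, one over the 14 allowed.

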